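# Gauge the hub bores with the depth rod and fit the matching bronze sleeves

### The arm

A 6-joint arm with a two-finger parallel gripper is mounted at the origin on the work surface. World frame = base frame: x ahead of the robot, y to its left, z up, the work surface at z = 0. Lengths are in m, angles in rad, forces in N, time in s.
With the tool pointing down it reaches from about 0.225 to 0.875 m from the base axis. Payload 3.4 kg.
Tool frame: the origin (TCP) lies at the very end of the fingers, on their centre line; the grasp point (between the pads) lies 19 mm behind it; y points along the fingers, x is the direction in which the jaws open and shut, and the axes are right-handed (so a half turn about y gives the same grasp; the last joint's range is limited). The gripper opens to 85 mm and grips with 20 to 120 N. Pads are 22 mm wide; open, the fingers measure 114 mm over their backs; the gripper's body (76 mm by 85 mm) begins 54 mm behind the grasp point. The pads swing forward as they close: fully open they stand 13 mm farther back than shut.
Start: joints at [1.084, 0.276, 1.505, -0, 1.361, -0.121], TCP at [0.206, 0.537, 0.231] pointing down, gripper open.
Joint ranges: [-2.89, 2.89], [-0.75, 2.08], [0.22, 2.7], [-1.18, 4.32], [0.11, 2.71], [-2.7, 2.7]. Speed limits (rad/s): [2.57, 2.57, 3.14, 3.14, 3.14, 3.14].

### API

Orientations are given as a unit quaternion [w, x, y, z].
In Python, from rig import status, grab_frame, camera_params, r gives the robot as it stands.
- The arm moves only by the tool play_rows, never from a script. Its argument "rows" is a list of rows, each a list of 6 numbers: the shift along the tool's x, y, z in units of 100 mm (1.0 is 100 mm), then the turn, a rotation vector about the tool's x, y, z in units of 0.5 rad (1.0 is 0.5 rad). In form: [[tx, ty, tz, wx, wy, wz], ...]. A call has 1 to 8 rows; each row is the pose to reach, as a shift and turn from the pose commanded when the call began, along the tool's axes at that moment; what a row does not reach only later rows make up. A row lasts 1/8 s, in which the tool goes at most 62.5 mm and 10.7 degrees, less where a joint would pass 70% of its speed; a pose out of reach is approached as far as the arm can. A call with a number of a shift or a turn outside -1 to 1 is refused whole. A call with a gripper value outside its range is refused whole. "claw" is the gripper command: -1 is shut, 1 is fully open, values between are in proportion, set as the call begins (left out, the last holds). The fingers move at their own pace and stop on an object; the grip force is fixed at half the most. Time passes only in rows, so rows that repeat a pose let the fingers close. It gives the time, the measured TCP pose, the force and the opening at its end, in the units of the state.
- status.sense(): the state, without advancing time (a new reading comes with each control period).
- grab_frame(name): name is "scene" or "top" or "wrist"; returns the picture (400x640x3 uint8, red, green, blue); there is no depth.
- camera_params(name): a dict with "mtx" (3x3 intrinsics, pixels), "distortion" ([k1, k2, p1, p2, k3] as OpenCV has them; the pictures are not rectified), "pose" (4x4, takes a point from camera to world coordinates); the wrist camera has in their place "T_tool_cam" (4x4, takes a point from camera to tool coordinates, whose origin is the TCP and whose axes are the tool frame's). Camera axes: x right, y down, z forward; pixel columns grow to the right and rows downward; lengths in m; the calibration is good to about 2 mm. A picture is of the moment at which its call begins: read the wrist's pose just before it. camera_params takes no time and is no camera call.
- r.sign_off(): hands the job in, once; it reports no verdict.
The state is a dict: "time_s": time; "joint_pos": joint angles; "joint_velocities": joint speeds; "joint_torque": joint torques, N m; "ee_pos": TCP position; "ee_rot": TCP orientation; "ft_force": force on the tool from outside, world axes, zero at the start; "ft_torque": the same for the moment, N m; "width": finger opening in m.
Only numpy, scipy, OpenCV 4.12 (cv2) and the standard library are available. Lean on these libraries where they do the work, as an engineer would, in place of code of your own. Each camera call takes 0.05 s, during which the arm holds its last target.

### The job

Take the depth rod and gauge the three hubs in turn, from the robot's left to its right: slide the rod into the bore until it bottoms, let go of it and read how much of it stands out, then put the rod back in the hole of its stand, fully down. The hubs need spacer sleeves: push each bronze sleeve standing ready fully home, onto the shoulder, over the spigot of the hub in which the rod stood out by just that sleeve's length; two or three sleeves are there, so a hub may stay bare. Leave the sprocket and the brush holder where they are.

Things in the scene. Friction and masses are not known exactly. Their poses are not given: they have to be found in the camera images.
- rod_mid (a point): centre (half-way up) of the depth rod: a loose straight steel rod 12 mm across and 100 mm long with a bevelled foot and dark rings every 10 mm; z axis along the rod, up at the start, so top and foot lie 50 mm along +z and -z. About 85 g. It starts standing upright in its stand
- stand_hole0 (a point): centre of the mouth of the hole in the rod's stand, a fixed grey plastic block 75 x 75 mm and 40 mm high, at the far left or far right side of the work. The hole is 14.5 mm across and 30 mm deep, so the seated rod stands out 70 mm. z axis up
- hub_p_mouth (a point): centre of the bore mouth, on top of one of three fixed hubs, alike outside: grey round foot 62 mm across with a flat shoulder 30 mm above the cart (on a 72 mm square base plate 3 mm thick); on it a bright round spigot 35 mm across, 36 mm tall, rim bevelled, top and this point 66 mm above the cart. z up. The blind bore is 15 mm across; its depth is for the rod to tell: see hub_q_mouth
- hub_q_mouth (a point): the same point of another hub. Of the three hubs one bore is 36, one 48 and one 60 mm deep, in any order; this cannot be told from outside
- hub_r_mouth (a point): the same point of another hub. The hubs stand in a row across the cart about 150 mm apart, in any order: one at the robot's left (y about +0.15), one in the middle (y about 0), one at its right (y about -0.15)
- sleeve_short_mid (a point): centre (on the axis, half-way up) of the short bronze sleeve, a loose plain tube 40 mm long, 50 mm outside, 38 mm bore, about 0.26 kg, standing on end on the cart nearer the robot than the hubs; z axis along the tube, both ends alike. It may be absent in a run
- sleeve_middle_mid (a point): centre (on the axis, half-way up) of the middle bronze sleeve, a loose plain tube 52 mm long, 50 mm outside, 38 mm bore, about 0.34 kg, standing on end on the cart nearer the robot than the hubs; z axis along the tube, both ends alike. It may be absent in a run
- sleeve_long_mid (a point): centre (on the axis, half-way up) of the long bronze sleeve, a loose plain tube 64 mm long, 50 mm outside, 38 mm bore, about 0.42 kg, standing on end on the cart nearer the robot than the hubs; z axis along the tube, both ends alike. It may be absent in a run
- floor_deep (a joint): floor of the bore that is 60 mm deep, a plug inside one of the hubs on its axis; hidden, and which hub it is in changes from start to start. The number is only its play, which stays about 0; it tells nothing and is not to be moved
- floor_mid (a joint): floor of the bore that is 48 mm deep, a plug inside one of the hubs on its axis; hidden, and which hub it is in changes from start to start. The number is only its play, which stays about 0; it tells nothing and is not to be moved
- floor_high (a joint): floor of the bore that is 36 mm deep, a plug inside one of the hubs on its axis; hidden, and which hub it is in changes from start to start. The number is only its play, which stays about 0; it tells nothing and is not to be moved
- sprocket: bystander: zinc sprocket lying flat, 87 mm across, 14 mm high at its boss; origin at the centre of its underside
- brush_holder: bystander: blue polymer brush holder 45 x 90 mm, 24 mm high, with a black brush; origin at the centre of its underside
- motor: bystander, fixed: white painted calibration motor housing 150 x 110 mm, 95 mm high with its motor, green rocker switch on top; on the side opposite the rod's stand; origin at the centre of its underside

How it is judged:
On the way, in this order (a step that is already met when the one before it is completed fails the run):
1. the rod is bottomed in the left hub's bore and let go (((horizontal distance between rod_mid and floor_deep below 0.012 m and z of rod_mid in the frame of floor_deep below 0.059 m) or (horizontal distance between rod_mid and floor_mid below 0.012 m and z of rod_mid in the frame of floor_mid below 0.071 m) or (horizontal distance between rod_mid and floor_high below 0.012 m and z of rod_mid in the frame of floor_high below 0.083 m)) and world y of rod_mid above 0.075 m and contact force between the fingers and rod below 0.1 N and linear speed of rod below 0.02 m/s), for 0.2 s.
2. the rod is bottomed in the middle hub's bore and let go (((horizontal distance between rod_mid and floor_deep below 0.012 m and z of rod_mid in the frame of floor_deep below 0.059 m) or (horizontal distance between rod_mid and floor_mid below 0.012 m and z of rod_mid in the frame of floor_mid below 0.071 m) or (horizontal distance between rod_mid and floor_high below 0.012 m and z of rod_mid in the frame of floor_high below 0.083 m)) and world y of rod_mid between -0.075 and 0.075 m and contact force between the fingers and rod below 0.1 N and linear speed of rod below 0.02 m/s), for 0.2 s.
3. the rod is bottomed in the right hub's bore and let go (((horizontal distance between rod_mid and floor_deep below 0.012 m and z of rod_mid in the frame of floor_deep below 0.059 m) or (horizontal distance between rod_mid and floor_mid below 0.012 m and z of rod_mid in the frame of floor_mid below 0.071 m) or (horizontal distance between rod_mid and floor_high below 0.012 m and z of rod_mid in the frame of floor_high below 0.083 m)) and world y of rod_mid below -0.075 m and contact force between the fingers and rod below 0.1 N and linear speed of rod below 0.02 m/s), for 0.2 s.
At the end, for the whole second after the job is handed in: Every sleeve that is present sits over the spigot of the hub whose bore left just that sleeve's length of rod standing out, within 4 mm of its axis and 3 mm of the shoulder, square and at rest; the rod rests in its stand's hole, within 4 mm of the bottom (horizontal distance between sleeve_short_mid and floor_deep below 0.004 m and z of sleeve_short_mid in the frame of floor_deep below 0.053 m and angle between the z axis of sleeve_short_mid and the z axis of floor_deep, either way round below 0.08 rad and linear speed of each of sleeve_short, sleeve_middle, sleeve_long, rod below 0.02 m/s and horizontal distance between sleeve_middle_mid and floor_mid below 0.004 m and z of sleeve_middle_mid in the frame of floor_mid below 0.059 m and angle between the z axis of sleeve_middle_mid and the z axis of floor_mid, either way round below 0.08 rad and horizontal distance between sleeve_long_mid and floor_high below 0.004 m and z of sleeve_long_mid in the frame of floor_high below 0.065 m and angle between the z axis of sleeve_long_mid and the z axis of floor_high, either way round below 0.08 rad and horizontal distance between rod_mid and stand_hole0 below 0.008 m and z of rod_mid in the frame of stand_hole0 below 0.024 m); the robot touches nothing.
It fails at once if the sprocket or brush holder is moved by more than 20 mm (distance of any of sprocket, brush_holder from where it was at the start of the episode above 0.02 m).
Of sleeve_short, sleeve_middle, sleeve_long only 2 to 3 are there at a start; the rules pass over those that are not, and their reading is None.
At some moment in a run one of sleeve_short, sleeve_middle may be knocked a few centimetres aside while the robot is not near it.
It also fails if it takes over 210 s, if anything falls off the work surface, if the arm or the gripper's body presses on something with over 40 N, if the wrist force passes 120 N, or if a joint passes its speed limit or range.

## Working session

There is one attempt and no reset: what is moved stays moved. The work goes in short steps, Python scripts to look and compute and a tool call to move; the robot and the scene stay as the last step left them, time stands still between calls to the robot, and variables do not carry over. Pictures are saved under pics/ and viewed, and the job is handed in when it is done.

Besides the shell and the picture viewer there is one more tool, called after "Request:" as name(argument=value, ...) on one line, values as JSON. play_rows: Moves the arm, as the interface text tells. Shifts and turns lie within -1 to 1; 1 stands for 100 mm of shift or 0.5 rad of turn. Its arguments: {"type":"object","properties":{"rows":{"type":"array"},"claw":{"type":"number"}},"required":["rows"]}

```bash
ls -la; mkdir -p pics; python3 - <<'E'
from rig import status, grab_frame, camera_params, r
import cv2,numpy as np
print(status.sense())
for n in ["scene","top","wrist"]:
    f=grab_frame(n); cv2.imwrite(f"pics/{n}0.png",f[:,:,::-1])
    p=camera_params(n); print(n,{k:np.round(v,4).tolist() for k,v in p.items()})
E
```

```text
total 12
drwxr-xr-x  3 agent agent 4096 Dec  7 05:09 .
drwxr-xr-x 23 root  root  4096 Dec  7 05:09 ..
drwxr-xr-x  2 agent agent 4096 Dec  7 05:09 pics
{'time_s': 0.0, 'joint_pos': array([ 1.08398277e+00,  2.76570021e-01,  1.50614581e+00, -7.45720867e-06,
        1.36069040e+00, -1.21033955e-01]), 'joint_velocities': array([-0.00066068,  0.00119348,  0.00016415,  0.0019009 , -0.00113367,
        0.00044104]), 'joint_torque': array([-3.67476692e-03, -4.16766322e+01, -2.45804822e+01, -4.06771605e-04,
        1.10192323e-02, -1.53122937e-05]), 'ee_pos': array([0.20543848, 0.53647539, 0.2304489 ]), 'ee_rot': array([-0.58229731,  0.58289574,  0.40015833, -0.40129254]), 'ft_force': array([ 0.25703202, -0.28646898, -0.37805688]), 'ft_torque': array([0.02052143, 0.03547089, 0.01777238]), 'width': 0.08572265345332329}
scene {'mtx': [[518.6849, 0.0, 316.494], [0.0, 518.6849, 209.2836], [0.0, 0.0, 1.0]], 'distortion': [-0.1073, 0.0, 0.0, 0.0, 0.0], 'pose': [[0.604, 0.5923, -0.5332, 1.1964], [0.7968, -0.4598, 0.3919, -0.4822], [-0.013, -0.6616, -0.7497, 0.9715], [0.0, 0.0, 0.0, 1.0]]}
top {'mtx': [[488.1463, 0.0, 329.4393], [0.0, 488.1463, 193.6203], [0.0, 0.0, 1.0]], 'distortion': [-0.0724, 0.0, 0.0, 0.0, 0.0], 'pose': [[-0.0054, -0.9978, 0.0664, 0.4486], [-0.9999, 0.0061, 0.0101, -0.03], [-0.0105, -0.0663, -0.9977, 1.2218], [0.0, 0.0, 0.0, 1.0]]}
wrist {'mtx': [[334.6857, 0.0, 317.9378], [0.0, 334.6857, 201.1892], [0.0, 0.0, 1.0]], 'distortion': [-0.0383, 0.0, 0.0, 0.0, 0.0], 'T_tool_cam': [[1.0, -0.0007, 0.0002, 0.0002], [-0.0004, -0.3261, 0.9453, -0.1434], [-0.0006, -0.9453, -0.3261, 0.0833], [0.0, 0.0, 0.0, 1.0]]}
```

View pics/scene0.png

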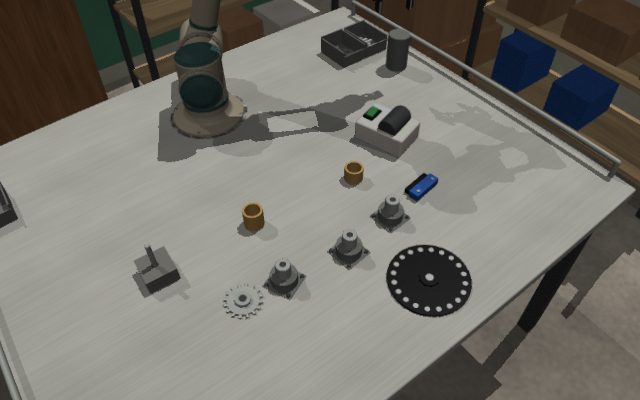

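View pics/top0.png

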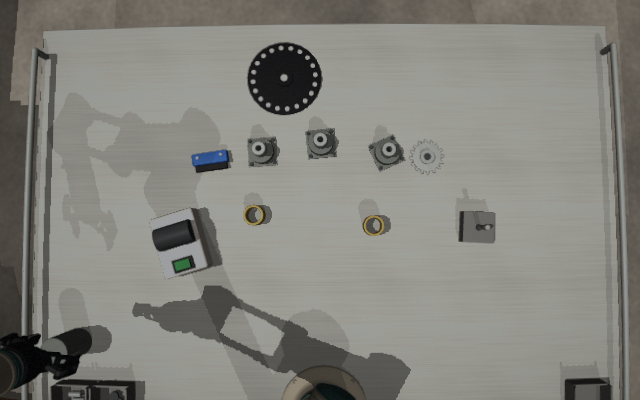

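View pics/wrist0.png

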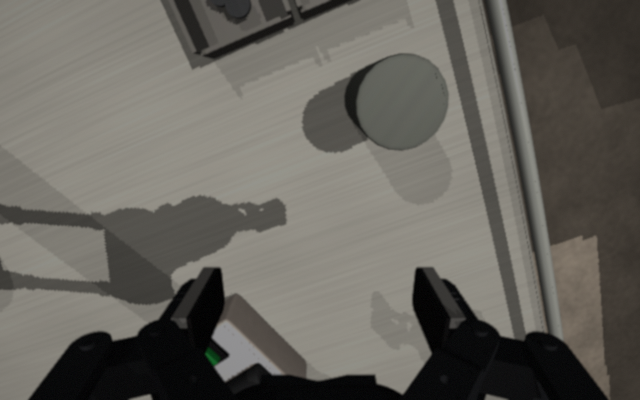

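```bash
cat > h.py <<'E'
from rig import status, grab_frame, camera_params, r
import cv2,numpy as np
from scipy.spatial.transform import Rotation as R
def toolpose(s=None):
    s=s or status.sense(); q=s['ee_rot']; T=np.eye(4); T[:3,:3]=R.from_quat([q[1],q[2],q[3],q[0]]).as_matrix(); T[:3,3]=s['ee_pos']; return T
def campose(n,T=None):
    p=camera_params(n)
    if n=='wrist': return (toolpose() if T is None else T)@np.array(p['T_tool_cam'])
    return np.array(p['pose'])
def ray(n,uv,T=None):
    p=camera_params(n); P=campose(n,T)
    x=cv2.undistortPoints(np.array([[uv]],float),np.array(p['mtx']),np.array(p['distortion']))[0,0]
    d=P[:3,:3]@np.array([x[0],x[1],1]); return P[:3,3],d/np.linalg.norm(d)
def onz(n,uv,z,T=None):
    o,d=ray(n,uv,T); return o+d*(z-o[2])/d[2]
def proj(n,X,T=None):
    p=camera_params(n); P=np.linalg.inv(campose(n,T))
    return cv2.projectPoints(np.array(X,float).reshape(-1,1,3),cv2.Rodrigues(P[:3,:3])[0],P[:3,3],np.array(p['mtx']),np.array(p['distortion']))[0].reshape(-1,2)
def tri(rs):
    A=0;b=0
    for o,d in rs:
        M=np.eye(3)-np.outer(d,d); A=A+M; b=b+M@o
    return np.linalg.solve(A,b)
def save(name,f,crop=None,k=1):
    if crop: f=f[crop[1]:crop[3],crop[0]:crop[2]]
    cv2.imwrite(f'pics/{name}.png',cv2.resize(f,None,fx=k,fy=k,interpolation=cv2.INTER_CUBIC)[:,:,::-1])
def motion(goal,yaw=None):
    """goal TCP world with tool down, y... print shift in tool axes (units)"""
    T=toolpose(); d=T[:3,:3].T@(np.array(goal)-T[:3,3]); return d*10
E
python3 - <<'E'
from h import *
T=toolpose(); print(T.round(3))
f=cv2.imread('pics/top0.png')[:,:,::-1]
save('t_a',f,(180,110,340,250),5)
save('t_b',f,(340,110,500,250),5)
g=cv2.imread('pics/scene0.png')[:,:,::-1]
save('s_a',g,(220,140,380,260),5)
for n,uv in [('L',(258,148)),('M',(320,139)),('R',(389,149))]: print(n,onz('top',uv,.066))
print(onz('top',(254,214),.05),onz('top',(373,225),.05),onz('top',(487,227),.07))
E
```

```text
[[ 0.358 -0.001 -0.934  0.205]
 [ 0.934 -0.001  0.358  0.537]
 [-0.001 -1.     0.     0.231]
 [ 0.     0.     0.     1.   ]]
L [0.63619035 0.15244303 0.066     ]
M [0.65671651 0.00367522 0.066     ]
R [ 0.63148862 -0.16106216  0.066     ]
[0.4785503  0.16386731 0.05      ] [ 0.45063254 -0.12199377  0.05      ] [ 0.44387491 -0.39047397  0.07      ]
```

View pics/t_a.png

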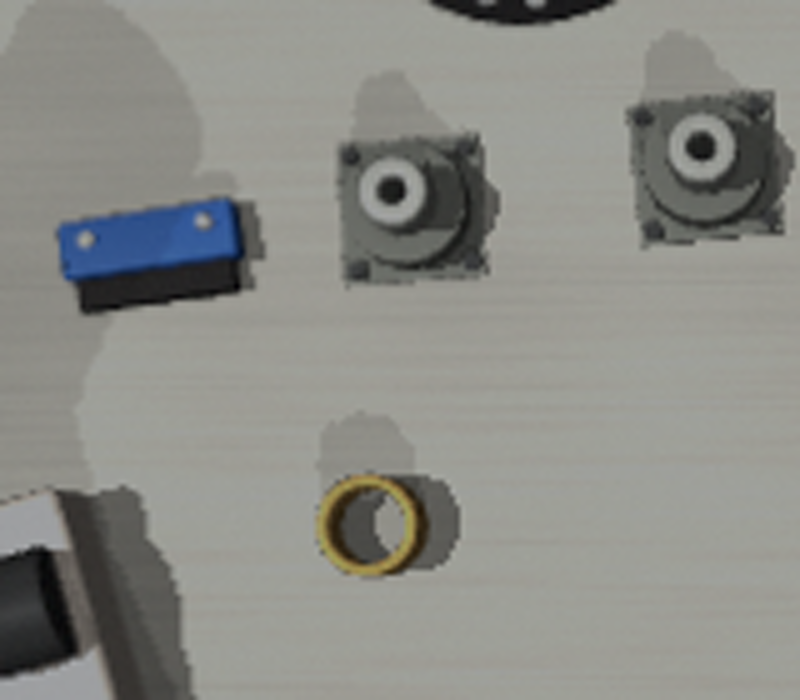

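View pics/t_b.png

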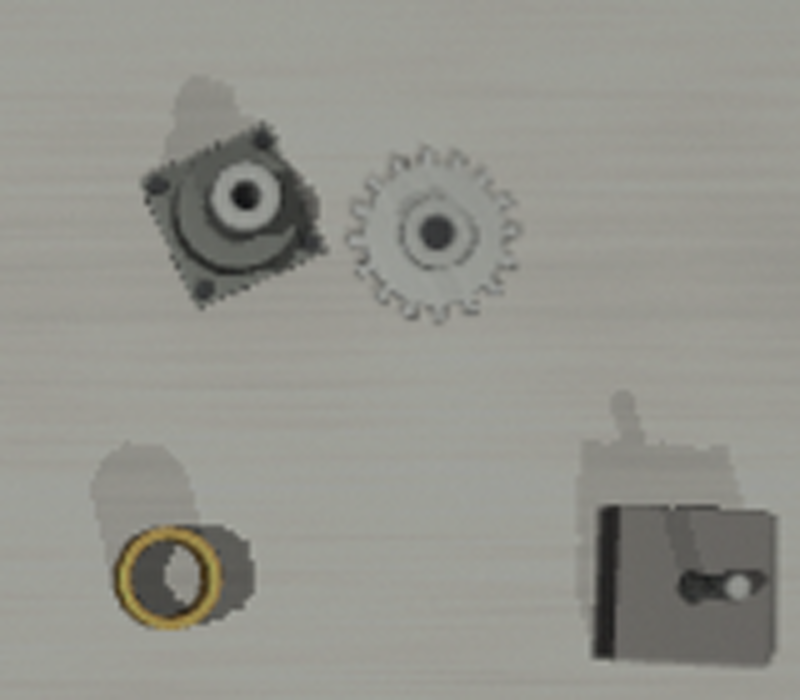

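View pics/s_a.png

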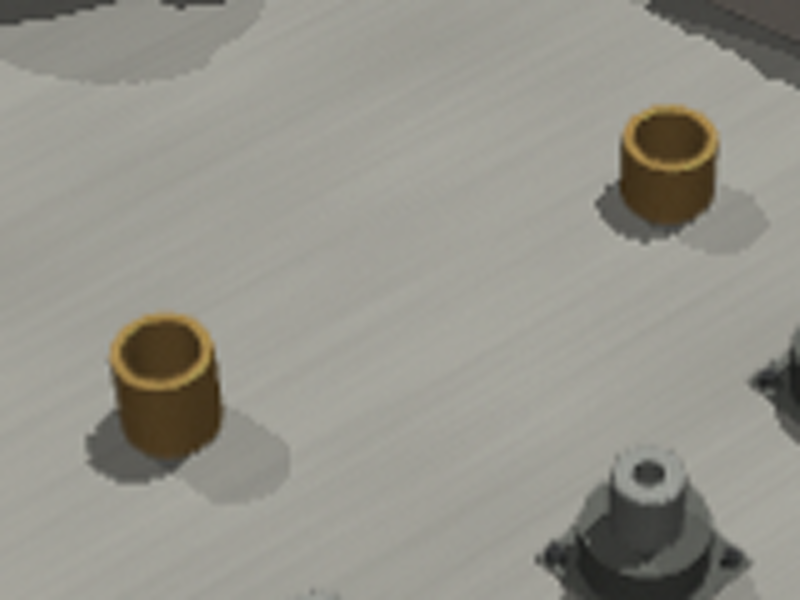

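```bash
python3 - <<'E'
from h import *
for n,a,b in [('A',(253.6,214.8),(353.8,167.8)),('B',(373.6,225.6),(252.4,210.4))]:
    ra,rb=ray('top',a),ray('scene',b); X=tri([ra,rb]); print(n,X)
g=cv2.imread('pics/scene0.png')[:,:,::-1]
save('s_b',g,(110,220,320,320),3.8)
save('s_c',g,(320,160,450,280),5)
E
```

```text
A [0.47737346 0.16752459 0.03798977]
B [ 0.4494911  -0.12296273  0.04910989]
```

View pics/s_b.png

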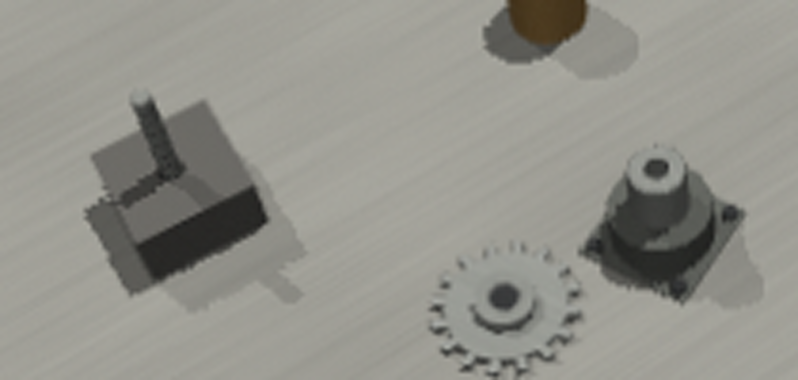

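View pics/s_c.png

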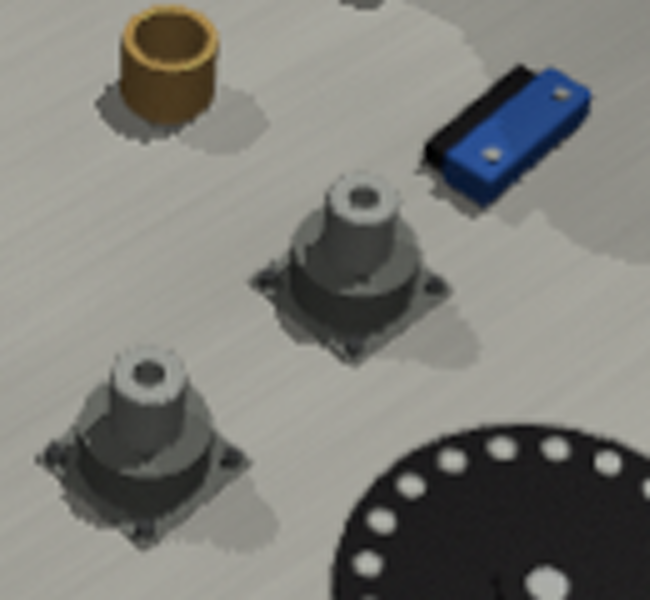

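Request:
play_rows(rows=[[0, 0, -1, 0, 0.4, 0], [0, 0, -1, 0, 0.8, 0], [0, 0, -1, 0, 0.8, 0], [0, 0, -1, 0, 0.8, 0]])

```text
time_s: 0.65
ee_pos: [0.2985, 0.5012, 0.231]
ee_rot: [0.651, -0.65, -0.277, 0.278]
ft_force: [0.0, 0.8, 0.1]
width: 0.0853
```

Request:
play_rows(rows=[[-0.4, 0, -0.6, 0, 0.4, 0], [-0.6, 0, -1, 0, 0.8, 0], [-0.6, 0, -1, 0, 0.8, 0], [-0.6, 0, -1, 0, 0.8, 0]])

```text
time_s: 1.15
ee_pos: [0.3289, 0.3895, 0.2317]
ee_rot: [0.693, -0.692, -0.143, 0.143]
ft_force: [-0.3, -0.1, 0.4]
width: 0.0854
```

Request:
play_rows(rows=[[0, 0, -0.6, 0, 0.4, 0], [0, 0, -1, 0, 0.81, 0], [0, 0, -1, 0, 0.81, 0], [0, 0, -1, 0, 0.81, 0]])

```text
time_s: 1.65
ee_pos: [0.3687, 0.2983, 0.2313]
ee_rot: [0.708, -0.707, -0.001, 0.001]
ft_force: [0.5, 0.4, -0.6]
width: 0.0857
```

```bash
python3 - <<'E'
from h import *
print(toolpose().round(4))
for n,a,b in [('L',(258.4,148),(392.6,199.4)),('M',(320.4,139.4),(349.8,234.8)),('R',(389.2,149.2),(282.6,264.2)),('rodtop',(488,227),(147.1,245.5))]:
    X=tri([ray('top',a),ray('scene',b)]); print(n,X)
E
```

```text
[[ 1.000e+00 -3.000e-04 -3.000e-03  3.687e-01]
 [ 3.000e-03  1.300e-03  1.000e+00  2.983e-01]
 [-3.000e-04 -1.000e+00  1.300e-03  2.313e-01]
 [ 0.000e+00  0.000e+00  0.000e+00  1.000e+00]]
L [0.63692865 0.15244    0.06474265]
M [0.65680575 0.00385441 0.06416694]
R [ 0.6316135  -0.16087244  0.06504551]
rodtop [ 0.44455856 -0.37892269  0.11054904]
```

Request:
play_rows(rows=[[0.1, 0, -0.6, 0, 0, 0], [0.2, 0, -1, 0, 0, 0]])

```text
time_s: 1.9
ee_pos: [0.3886, 0.1973, 0.2312]
ee_rot: [0.707, -0.707, -0.002, 0.002]
ft_force: [0.5, 0.3, -0.1]
width: 0.0852
```

Request:
play_rows(rows=[[0.1, 0, -0.6, 0, 0, 0], [0.2, 0, -1, 0, 0, 0]])

```text
time_s: 2.15
ee_pos: [0.4093, 0.0966, 0.2314]
ee_rot: [0.707, -0.707, -0.001, 0.001]
ft_force: [0.7, 0.3, 0.0]
width: 0.0853
```

Request:
play_rows(rows=[[0.1, 0, -0.6, 0, 0, 0], [0.2, 0, -1, 0, 0, 0]])

```text
time_s: 2.4
ee_pos: [0.4298, -0.0037, 0.2314]
ee_rot: [0.707, -0.707, -0.001, 0.001]
ft_force: [1.0, 0.1, 0.1]
width: 0.0854
```

Request:
play_rows(rows=[[0, 0, -0.6, 0, 0, 0], [0, 0, -1, 0, 0, 0]])

```text
time_s: 2.65
ee_pos: [0.4301, -0.104, 0.2313]
ee_rot: [0.707, -0.707, -0.001, 0.001]
ft_force: [-0.3, -0.0, -0.1]
width: 0.085
```

Request:
play_rows(rows=[[0.1, 0, -0.6, 0, 0, 0], [0.1, 0, -1, 0, 0, 0]])

```text
time_s: 2.9
ee_pos: [0.4409, -0.2045, 0.2312]
ee_rot: [-0.707, 0.707, 0.002, -0.001]
ft_force: [0.5, 0.4, -0.3]
width: 0.0853
```

Request:
play_rows(rows=[[0, 0, -0.6, 0, 0, 0], [0, 0, -0.9, 0, 0, 0], [0, 0, -0.9, 0, 0, 0], [0, 0, -0.9, 0, 0, 0]])

```text
time_s: 3.4
ee_pos: [0.4397, -0.2915, 0.2309]
ee_rot: [0.708, -0.706, -0.001, 0.001]
ft_force: [0.7, 0.1, 0.6]
width: 0.0855
```

```bash
python3 - <<'E'
from h import *
print(toolpose().round(4))
f=grab_frame('wrist'); save('w1',f)
print(proj('wrist',[[.4446,-.379,.11],[.4446,-.379,.04]]))
E
```

```text
[[ 1.000e+00 -3.000e-04 -2.400e-03  4.397e-01]
 [ 2.400e-03  1.800e-03  1.000e+00 -2.915e-01]
 [-3.000e-04 -1.000e+00  1.800e-03  2.309e-01]
 [ 0.000e+00  0.000e+00  0.000e+00  1.000e+00]]
[[322.39888148 284.56152747]
 [321.54813977 249.45539141]]
```

View pics/w1.png

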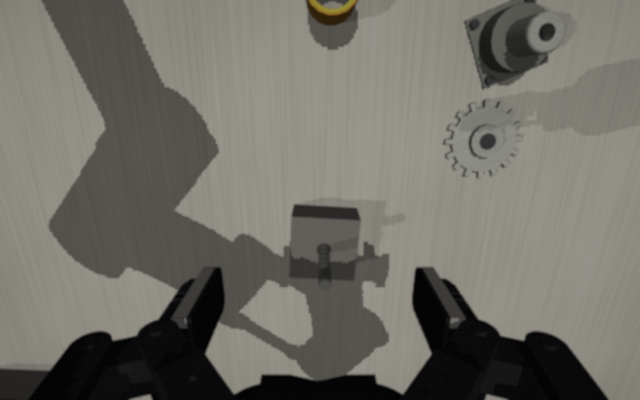

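Request:
play_rows(rows=[[0.06, 0, -0.4, 0, 0, 0], [0.06, 0.3, -0.88, 0, 0, 0], [0.06, 0.8, -0.88, 0, 0, 0], [0.06, 0.8, -0.88, 0, 0, 0], [0.06, 0.8, -0.88, 0, 0, 0]])

```text
time_s: 4.08
ee_pos: [0.4461, -0.3806, 0.1529]
ee_rot: [-0.707, 0.708, 0.001, -0.0]
ft_force: [0.6, 0.4, 0.9]
width: 0.0853
```

```bash
python3 - <<'E'
from h import *
print(toolpose()[:3,3].round(4))
f=grab_frame('wrist'); save('w2',f)
print(proj('wrist',[[.4446,-.379,.11],[.4446,-.379,.04]]))
E
```

```text
[ 0.4461 -0.3806  0.1529]
[[313.62612631 228.07931738]
 [314.34970424 193.00960539]]
```

View pics/w2.png

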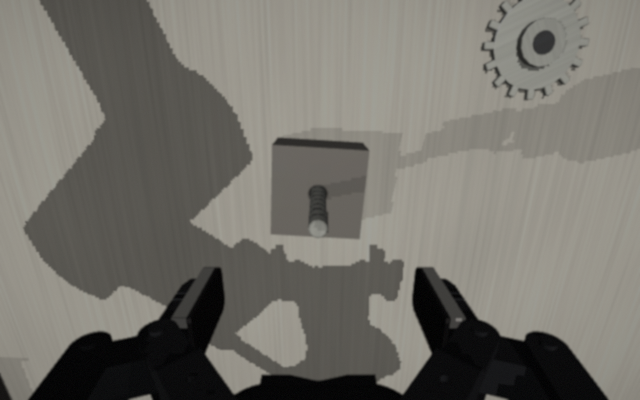

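Request:
play_rows(rows=[[0, 0.3, 0.01, 0, 0, 0], [0, 0.6, 0.01, 0, 0, 0], [0, 0.77, 0.01, 0, 0, 0], [0, 0.77, 0.01, 0, 0, 0]])

```text
time_s: 4.62
ee_pos: [0.4456, -0.38, 0.0753]
ee_rot: [-0.707, 0.707, 0.001, -0.0]
ft_force: [-0.4, -0.1, 0.6]
width: 0.0856
```

Request:
play_rows(rows=[[0, 0, 0, 0, 0, 0], [0, 0, 0, 0, 0, 0], [0, 0, 0, 0, 0, 0], [0, 0, 0, 0, 0, 0], [0, 0, 0, 0, 0, 0], [0, 0, 0, 0, 0, 0]], claw=-1)

```text
time_s: 5.38
ee_pos: [0.4452, -0.3805, 0.0747]
ee_rot: [-0.707, 0.707, 0.0, 0.0]
ft_force: [-0.1, -0.3, 3.2]
width: 0.0103
```

```bash
python3 - <<'E'
from h import *
s=status.sense();print(toolpose(s)[:3,3].round(4),s['width'],s['ft_force'])
f=grab_frame('wrist'); save('w3',f)
E
```

```text
[ 0.4452 -0.3805  0.0747] 0.010311843936501685 [-0.07522152 -0.30410498  3.20535556]
```

View pics/w3.png

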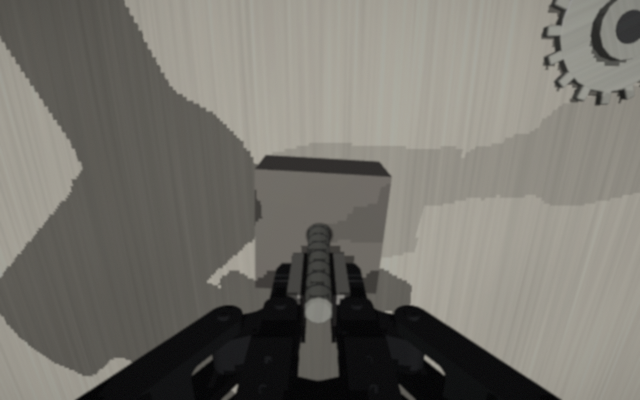

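Request:
play_rows(rows=[[0, -0.15, 0, 0, 0, 0], [0, -0.3, 0, 0, 0, 0], [0, -0.5, 0, 0, 0, 0], [0, -0.7, 0, 0, 0, 0], [0, -0.9, 0, 0, 0, 0], [0, -1, 0, 0, 0, 0], [0, -1, 0, 0, 0, 0]])

```text
time_s: 6.3
ee_pos: [0.4452, -0.3805, 0.1753]
ee_rot: [-0.707, 0.708, 0.0, 0.0]
ft_force: [-0.3, -0.1, -1.1]
width: 0.0105
```

```bash
python3 - <<'E'
from h import *
s=status.sense();print(toolpose(s).round(4),s['width'],s['ft_force'])
f=grab_frame('wrist'); save('w4',f,(220,130,420,330),3)
E
```

```text
[[ 1.      0.0011 -0.      0.4452]
 [ 0.     -0.0012  1.     -0.3805]
 [ 0.0011 -1.     -0.0012  0.1753]
 [ 0.      0.      0.      1.    ]] 0.010458683351438899 [-0.26525466 -0.07632126 -1.07358181]
```

View pics/w4.png

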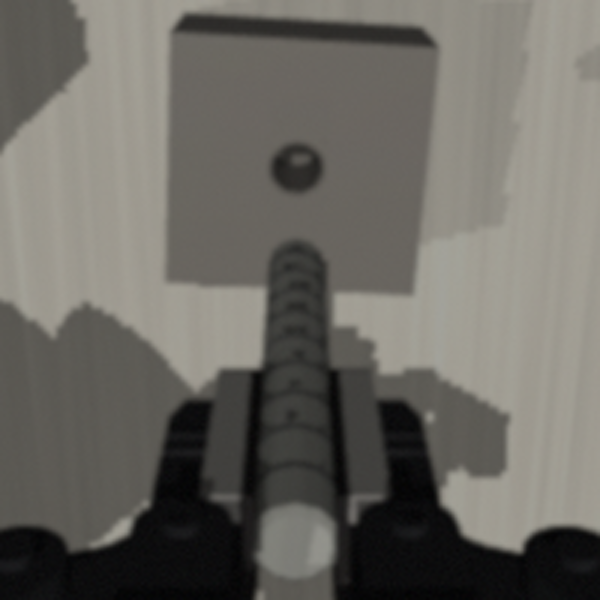

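Request:
play_rows(rows=[[0.1, -0.1, 0.25, 0, 0, 0], [0.2, -0.2, 0.5, 0, 0, 0], [0.3, -0.26, 0.75, 0, 0, 0], [0.35, -0.26, 1, 0, 0, 0]])

```text
time_s: 6.85
ee_pos: [0.4802, -0.2793, 0.1997]
ee_rot: [0.707, -0.707, 0.0, 0.0]
ft_force: [-0.1, -0.2, -1.1]
width: 0.0108
```

Request:
play_rows(rows=[[0.1, 0, 0.3, 0, 0, 0], [0.2, 0, 0.6, 0, 0, 0], [0.35, 0, 1, 0, 0, 0]])

```text
time_s: 7.22
ee_pos: [0.5145, -0.1794, 0.1991]
ee_rot: [0.707, -0.707, 0.001, 0.0]
ft_force: [0.6, -0.5, -0.9]
width: 0.0107
```

Request:
play_rows(rows=[[0.1, 0, 0.3, 0, 0, 0], [0.2, 0, 0.6, 0, 0, 0], [0.35, 0, 1, 0, 0, 0]])

```text
time_s: 7.6
ee_pos: [0.5495, -0.0795, 0.1992]
ee_rot: [0.707, -0.707, 0.001, 0.0]
ft_force: [0.5, 0.1, -0.9]
width: 0.0107
```

Request:
play_rows(rows=[[0.1, 0, 0.3, 0, 0, 0], [0.2, 0, 0.6, 0, 0, 0], [0.35, 0, 1, 0, 0, 0]])

```text
time_s: 7.98
ee_pos: [0.5844, 0.0204, 0.1991]
ee_rot: [-0.707, 0.707, -0.001, -0.001]
ft_force: [0.6, 0.3, -0.1]
width: 0.0106
```

Request:
play_rows(rows=[[0.1, 0, 0.3, 0, 0, 0], [0.2, 0, 0.6, 0, 0, 0], [0.35, 0, 1, 0, 0, 0]])

```text
time_s: 8.35
ee_pos: [0.6194, 0.1202, 0.199]
ee_rot: [-0.707, 0.707, -0.001, -0.001]
ft_force: [-0.3, 0.0, -0.7]
width: 0.0104
```

Request:
play_rows(rows=[[0.1, 0, 0.2, 0, 0, 0], [0.17, 0, 0.34, 0, 0, 0], [0.17, 0, 0.34, 0, 0, 0], [0.17, 0, 0.34, 0, 0, 0]])

```text
time_s: 8.85
ee_pos: [0.6366, 0.1526, 0.2002]
ee_rot: [-0.707, 0.707, -0.001, -0.0]
ft_force: [0.1, 0.5, -0.8]
width: 0.0104
```

```bash
python3 - <<'E'
from h import *
s=status.sense();print(toolpose(s).round(4),s['width'],s['ft_force'])
f=grab_frame('wrist'); save('w5',f,(220,130,420,330),3)
T=toolpose(s)
T0=np.eye(4);T0[:3,:3]=[[1,.0011,0],[0,-.0012,1],[.0011,-1,-.0012]];T0[:3,3]=[.4452,-.3805,.1753]
print('stand off',onz('wrist',(319,186),.04,T0)-T0[:3,3])
E
```

```text
[[ 1.000e+00 -9.000e-04  7.000e-04  6.366e-01]
 [-7.000e-04 -9.000e-04  1.000e+00  1.526e-01]
 [-9.000e-04 -1.000e+00 -9.000e-04  2.002e-01]
 [ 0.000e+00  0.000e+00  0.000e+00  1.000e+00]] 0.010354148051547106 [ 0.11226416  0.5004597  -0.810537  ]
stand off [ 0.00189512  0.00177193 -0.1353    ]
```

View pics/w5.png

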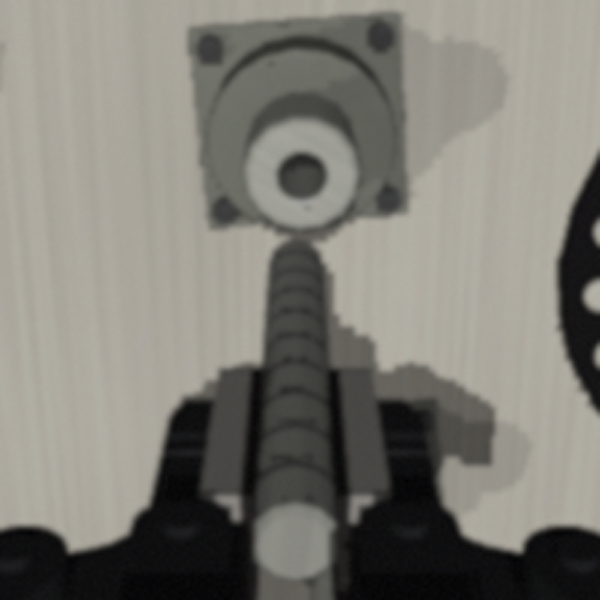

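```bash
cat >> h.py <<'E'
OFF=np.array([.0019,.0018])
def bore(name='wrist',z=.066,win=(290,150,360,240),thr=None,T=None,f=None):
    T=toolpose() if T is None else T
    f=grab_frame('wrist') if f is None else f
    return T,f
E
python3 - <<'E'
from h import *
T=toolpose()
print(onz('wrist',(220+302/3,130+177/3),.066,T)[:2]-T[:2,3]-OFF)
# tilt effect on foot: tool y axis vs at stand
f=grab_frame('wrist')
g=cv2.cvtColor(f,cv2.COLOR_RGB2GRAY)[165:210,300:340]; print(g[24,::2]); print(g[::2,20])
E
```

```text
[ 0.0012162  -0.00236777]
[108 136 157 157 158 156 108  60  66  70  71  72  67  63 100 154 159 160
 158 130]
[ 72  76 112 151 158 157 159 150  77  40  57  72  71  71  70  86 150 162
 161 157 127  87  88]
```

Request:
play_rows(rows=[[0.01, 0.2, -0.02, 0, 0, 0], [0.01, 0.4, -0.02, 0, 0, 0], [0.01, 0.6, -0.02, 0, 0, 0], [0.01, 0.62, -0.022, 0, 0, 0], [0.01, 0.62, -0.022, 0, 0, 0]])

```text
time_s: 9.57
ee_pos: [0.6383, 0.1511, 0.139]
ee_rot: [0.707, -0.707, -0.0, -0.001]
ft_force: [-0.2, 0.5, -0.1]
width: 0.0103
```

```bash
python3 - <<'E'
from h import *
s=status.sense();print(toolpose(s).round(4),s['width'],s['ft_force'])
f=grab_frame('wrist'); save('w6',f,(220,130,420,330),3)
E
```

```text
[[ 1.000e+00  9.000e-04  7.000e-04  6.383e-01]
 [-7.000e-04  1.000e-04  1.000e+00  1.511e-01]
 [ 9.000e-04 -1.000e+00  1.000e-04  1.390e-01]
 [ 0.000e+00  0.000e+00  0.000e+00  1.000e+00]] 0.010315171611842415 [-0.21099087  0.52035315 -0.09075149]
```

View pics/w6.png

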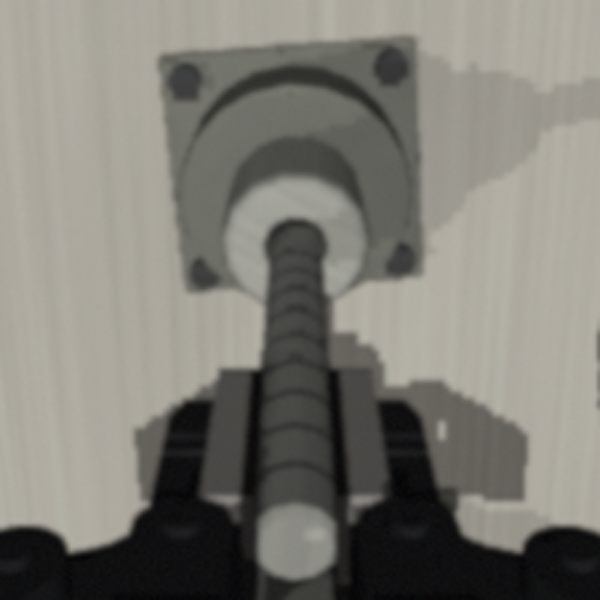

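Request:
play_rows(rows=[[0, 0.06, -0.005, 0, 0, 0], [0, 0.12, -0.005, 0, 0, 0], [0, 0.18, -0.005, 0, 0, 0], [0, 0.2, -0.005, 0, 0, 0]])

```text
time_s: 10.12
ee_pos: [0.6376, 0.151, 0.1175]
ee_rot: [-0.707, 0.707, -0.0, -0.0]
ft_force: [0.1, -0.1, -0.3]
width: 0.0104
```

Request:
play_rows(rows=[[0, 0.06, 0, 0, 0, 0], [0, 0.12, 0, 0, 0, 0], [0, 0.17, 0, 0, 0, 0], [0, 0.17, 0, 0, 0, 0]])

```text
time_s: 10.62
ee_pos: [0.6376, 0.151, 0.1007]
ee_rot: [-0.707, 0.707, -0.0, -0.0]
ft_force: [-0.0, -0.3, -1.7]
width: 0.0103
```

Request:
play_rows(rows=[[0, 0.03, 0, 0, 0, 0], [0, 0.06, 0, 0, 0, 0], [0, 0.06, 0, 0, 0, 0]])

```text
time_s: 11.0
ee_pos: [0.6378, 0.151, 0.095]
ee_rot: [0.707, -0.707, 0.0, 0.0]
ft_force: [-1.1, 0.1, -0.8]
width: 0.0103
```

Request:
play_rows(rows=[[0, 0.02, 0, 0, 0, 0], [0, 0.04, 0, 0, 0, 0], [0, 0.04, 0, 0, 0, 0]])

```text
time_s: 11.38
ee_pos: [0.6378, 0.151, 0.0911]
ee_rot: [0.707, -0.707, 0.0, 0.0]
ft_force: [-0.9, -0.4, -0.6]
width: 0.0106
```

Not the shallow one. Down toward the mid floor (TCP about 0.083).

Request:
play_rows(rows=[[0, 0.03, 0, 0, 0, 0], [0, 0.06, 0, 0, 0, 0], [0, 0.07, 0, 0, 0, 0], [0, 0.07, 0, 0, 0, 0]])

```text
time_s: 11.88
ee_pos: [0.6379, 0.1511, 0.0841]
ee_rot: [0.707, -0.707, 0.0, 0.0]
ft_force: [0.6, -0.5, -1.0]
width: 0.0101
```

Request:
play_rows(rows=[[0, 0.015, 0, 0, 0, 0], [0, 0.03, 0, 0, 0, 0], [0, 0.03, 0, 0, 0, 0]])

```text
time_s: 12.25
ee_pos: [0.6383, 0.1511, 0.0827]
ee_rot: [0.707, -0.707, -0.001, -0.0]
ft_force: [-1.4, -0.7, 5.5]
width: 0.0106
```

Request:
play_rows(rows=[[0, 0, 0, 0, 0, 0], [0, 0, 0, 0, 0, 0], [0, 0, 0, 0, 0, 0], [0, 0, 0, 0, 0, 0], [0, 0, 0, 0, 0, 0], [0, 0, 0, 0, 0, 0], [0, 0, 0, 0, 0, 0]], claw=0)

```text
time_s: 13.12
ee_pos: [0.638, 0.1511, 0.0813]
ee_rot: [0.707, -0.707, -0.0, 0.0]
ft_force: [0.3, 1.0, -0.2]
width: 0.0428
```

```bash
python3 - <<'E'
from h import *
s=status.sense();print(toolpose(s).round(4),s['width'],s['ft_force'])
f=grab_frame('wrist'); save('w7',f,(220,130,420,330),3)
f=grab_frame('scene'); save('s7',f,(320,100,480,220),5)
E
```

```text
[[ 1.000e+00 -0.000e+00 -0.000e+00  6.380e-01]
 [ 0.000e+00  1.000e-04  1.000e+00  1.511e-01]
 [-0.000e+00 -1.000e+00  1.000e-04  8.130e-02]
 [ 0.000e+00  0.000e+00  0.000e+00  1.000e+00]] 0.04277162585862482 [ 0.25059628  1.04081193 -0.21309889]
```

View pics/w7.png

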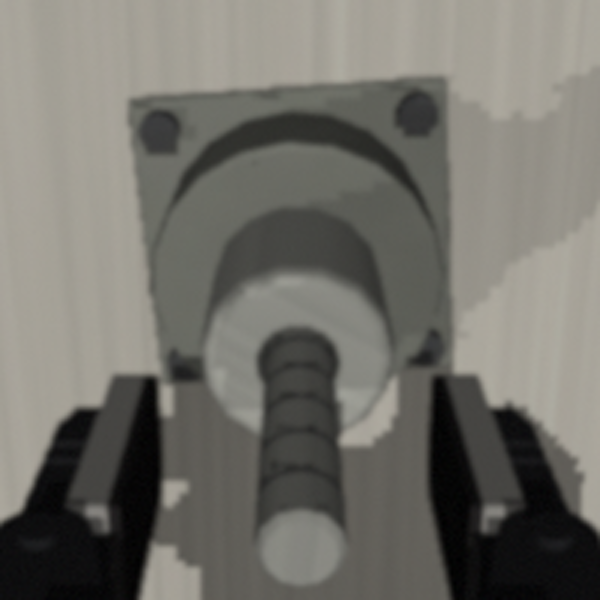

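View pics/s7.png

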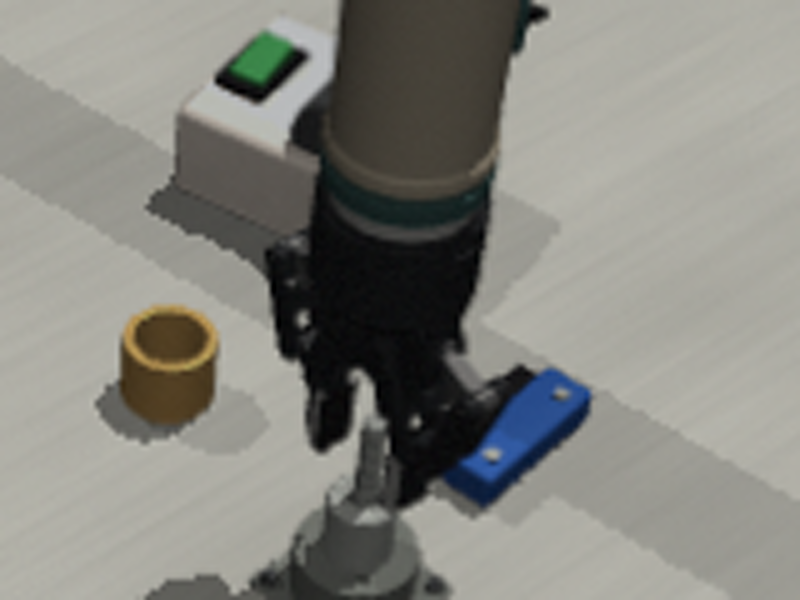

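Request:
play_rows(rows=[[0, -0.02, 0, 0, 0, 0], [0, -0.02, 0, 0, 0, 0], [0, -0.02, 0, 0, 0, 0], [0, -0.02, 0, 0, 0, 0], [0, -0.02, 0, 0, 0, 0]], claw=-1)

```text
time_s: 13.85
ee_pos: [0.6384, 0.1511, 0.0838]
ee_rot: [0.707, -0.707, -0.0, -0.0]
ft_force: [-0.3, -0.5, 3.0]
width: 0.0102
```

Request:
play_rows(rows=[[0, -0.15, 0, 0, 0, 0], [0, -0.3, 0, 0, 0, 0], [0, -0.5, 0, 0, 0, 0], [0, -0.7, 0, 0, 0, 0], [0, -0.8, 0, 0, 0, 0], [0, -0.9, 0, 0, 0, 0], [0, -0.9, 0, 0, 0, 0]])

```text
time_s: 14.72
ee_pos: [0.6383, 0.1511, 0.174]
ee_rot: [0.707, -0.707, -0.0, -0.0]
ft_force: [0.9, -1.5, -1.3]
width: 0.0103
```

```bash
python3 - <<'E'
from h import *
s=status.sense();print(toolpose(s).round(4),s['width'],s['ft_force'])
f=grab_frame('wrist'); save('w8',f,(220,130,420,330),3)
E
```

```text
[[ 1.000e+00  1.200e-03  0.000e+00  6.383e-01]
 [-0.000e+00  2.000e-04  1.000e+00  1.511e-01]
 [ 1.200e-03 -1.000e+00  2.000e-04  1.740e-01]
 [ 0.000e+00  0.000e+00  0.000e+00  1.000e+00]] 0.01029322368588219 [ 0.86997055 -1.45096959 -1.31912239]
```

View pics/w8.png

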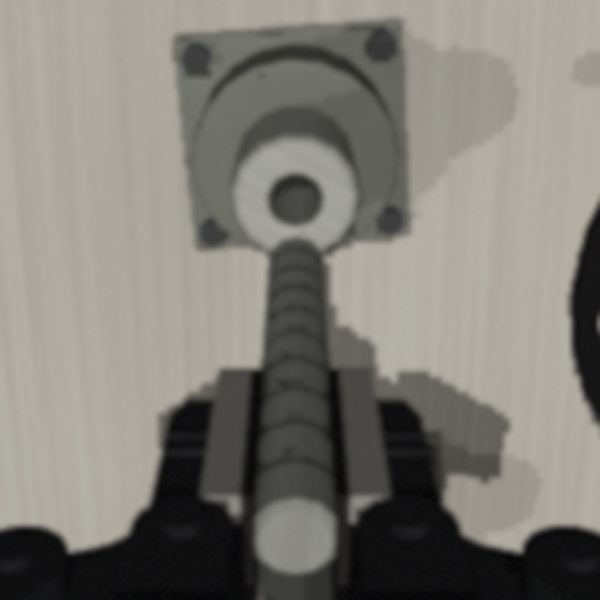

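Request:
play_rows(rows=[[0.05, 0, -0.25, 0, 0, 0], [0.1, 0, -0.5, 0, 0, 0], [0.15, 0, -0.75, 0, 0, 0], [0.15, 0, -1, 0, 0, 0]])

```text
time_s: 15.28
ee_pos: [0.6528, 0.0502, 0.1721]
ee_rot: [0.707, -0.707, 0.001, 0.001]
ft_force: [-0.5, -0.6, -1.5]
width: 0.0104
```

Request:
play_rows(rows=[[0.02, 0, -0.25, 0, 0, 0], [0.05, 0, -0.48, 0, 0, 0], [0.05, 0, -0.48, 0, 0, 0], [0.05, 0, -0.48, 0, 0, 0]])

```text
time_s: 15.78
ee_pos: [0.6578, 0.0036, 0.173]
ee_rot: [0.707, -0.707, 0.0, 0.0]
ft_force: [-0.2, 0.3, -0.8]
width: 0.0101
```

```bash
python3 - <<'E'
from h import *
s=status.sense();print(toolpose(s).round(4),s['width'],s['ft_force'])
f=grab_frame('wrist'); save('w9',f,(220,130,420,330),3)
E
```

```text
[[ 1.000e+00 -7.000e-04  2.000e-04  6.578e-01]
 [-2.000e-04  1.000e-03  1.000e+00  3.600e-03]
 [-7.000e-04 -1.000e+00  1.000e-03  1.730e-01]
 [ 0.000e+00  0.000e+00  0.000e+00  1.000e+00]] 0.010084760409824194 [-0.24724436  0.27413676 -0.83404042]
```

View pics/w9.png

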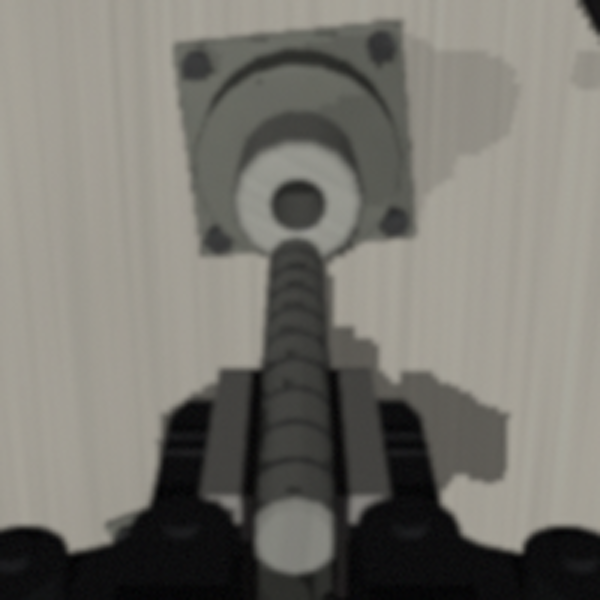

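Request:
play_rows(rows=[[0.008, 0.15, -0.013, 0, 0, 0], [0.008, 0.3, -0.013, 0, 0, 0], [0.008, 0.34, -0.013, 0, 0, 0], [0.008, 0.34, -0.013, 0, 0, 0], [0.008, 0.4, -0.013, 0, 0, 0], [0.008, 0.46, -0.013, 0, 0, 0], [0.008, 0.52, -0.013, 0, 0, 0], [0.008, 0.54, -0.013, 0, 0, 0]])

```text
time_s: 16.82
ee_pos: [0.6585, 0.0017, 0.1187]
ee_rot: [0.707, -0.707, 0.0, 0.0]
ft_force: [0.5, 0.5, -0.9]
width: 0.0103
```

Request:
play_rows(rows=[[0, 0.06, 0, 0, 0, 0], [0, 0.12, 0, 0, 0, 0], [0, 0.18, 0, 0, 0, 0], [0, 0.2, 0, 0, 0, 0]])

```text
time_s: 17.32
ee_pos: [0.6584, 0.0018, 0.0986]
ee_rot: [0.707, -0.707, 0.0, 0.0]
ft_force: [0.3, 0.5, -0.8]
width: 0.0104
```

Request:
play_rows(rows=[[0, 0.02, 0, 0, 0, 0], [0, 0.035, 0, 0, 0, 0], [0, 0.035, 0, 0, 0, 0]])

```text
time_s: 17.7
ee_pos: [0.6588, 0.0018, 0.0958]
ee_rot: [0.707, -0.707, -0.0, -0.0]
ft_force: [-0.1, 0.2, -1.7]
width: 0.0102
```

Request:
play_rows(rows=[[0, 0.015, 0, 0, 0, 0], [0, 0.02, 0, 0, 0, 0], [0, 0.02, 0, 0, 0, 0]])

```text
time_s: 18.08
ee_pos: [0.6587, 0.0018, 0.0938]
ee_rot: [0.707, -0.707, 0.0, -0.0]
ft_force: [0.4, 0.3, -1.0]
width: 0.0099
```

Request:
play_rows(rows=[[0, 0.03, 0, 0, 0, 0], [0, 0.06, 0, 0, 0, 0], [0, 0.12, 0, 0, 0, 0], [0, 0.17, 0, 0, 0, 0], [0, 0.19, 0, 0, 0, 0], [0, 0.19, 0, 0, 0, 0]])

```text
time_s: 18.82
ee_pos: [0.6586, 0.0017, 0.0745]
ee_rot: [0.707, -0.707, 0.0, 0.0]
ft_force: [-0.4, -0.1, 0.0]
width: 0.0103
```

Request:
play_rows(rows=[[0, 0.015, 0, 0, 0, 0], [0, 0.03, 0, 0, 0, 0], [0, 0.04, 0, 0, 0, 0]])

```text
time_s: 19.2
ee_pos: [0.6591, 0.0017, 0.0717]
ee_rot: [-0.707, 0.707, 0.0, 0.0]
ft_force: [-1.3, 0.7, 6.6]
width: 0.0107
```

Request:
play_rows(rows=[[0, 0, 0, 0, 0, 0], [0, 0, 0, 0, 0, 0], [0, 0, 0, 0, 0, 0], [0, 0, 0, 0, 0, 0], [0, 0, 0, 0, 0, 0], [0, 0, 0, 0, 0, 0], [0, 0, 0, 0, 0, 0]], claw=0)

```text
time_s: 20.08
ee_pos: [0.6588, 0.0018, 0.0708]
ee_rot: [0.707, -0.707, -0.0, -0.0]
ft_force: [0.2, 0.3, 0.4]
width: 0.0425
```

```bash
python3 - <<'E'
from h import *
s=status.sense();print(toolpose(s).round(4),s['width'],s['ft_force'])
f=grab_frame('wrist'); save('w10',f,(220,130,420,330),3)
E
```

```text
[[ 1.000e+00  1.000e-04  0.000e+00  6.588e-01]
 [-0.000e+00  1.000e-04  1.000e+00  1.800e-03]
 [ 1.000e-04 -1.000e+00  1.000e-04  7.080e-02]
 [ 0.000e+00  0.000e+00  0.000e+00  1.000e+00]] 0.04253092723285556 [0.24916076 0.27412411 0.43952067]
```

View pics/w10.png

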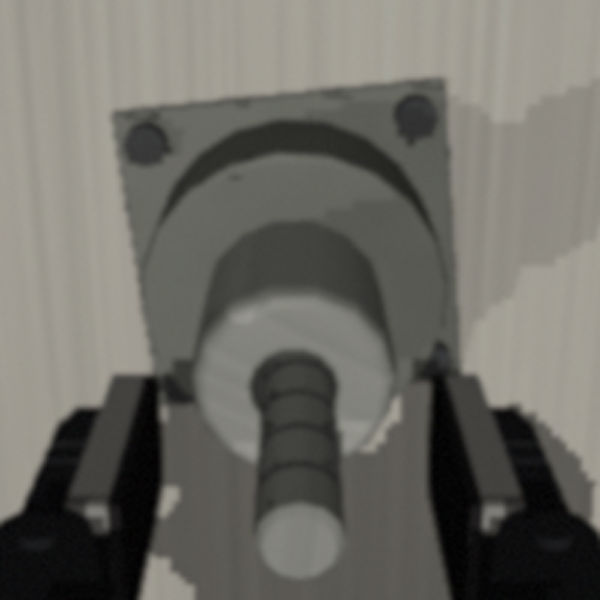

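Request:
play_rows(rows=[[0, -0.01, 0, 0, 0, 0], [0, -0.01, 0, 0, 0, 0], [0, -0.01, 0, 0, 0, 0], [0, -0.01, 0, 0, 0, 0], [0, -0.01, 0, 0, 0, 0]], claw=-1)

```text
time_s: 20.75
ee_pos: [0.659, 0.0017, 0.0721]
ee_rot: [0.707, -0.707, -0.0, -0.0]
ft_force: [-0.5, -1.0, 2.3]
width: 0.0104
```

Request:
play_rows(rows=[[0, -0.15, 0, 0, 0, 0], [0, -0.3, 0, 0, 0, 0], [0, -0.5, 0, 0, 0, 0], [0, -0.7, 0, 0, 0, 0], [0, -0.9, 0, 0, 0, 0], [0, -1, 0, 0, 0, 0], [0, -1, 0, 0, 0, 0]])

```text
time_s: 21.62
ee_pos: [0.6592, 0.0017, 0.173]
ee_rot: [-0.707, 0.707, 0.001, 0.001]
ft_force: [-0.7, 0.3, -1.0]
width: 0.0105
```

Request:
play_rows(rows=[[-0.05, 0, -0.25, 0, 0, 0], [-0.1, 0, -0.5, 0, 0, 0], [-0.15, 0, -0.75, 0, 0, 0], [-0.2, 0, -1, 0, 0, 0]])

```text
time_s: 22.12
ee_pos: [0.6379, -0.0988, 0.1706]
ee_rot: [0.707, -0.707, 0.001, 0.001]
ft_force: [0.5, -0.3, -0.5]
width: 0.0103
```

Request:
play_rows(rows=[[-0.03, 0, -0.3, 0, 0, 0], [-0.06, 0, -0.63, 0, 0, 0], [-0.06, 0, -0.63, 0, 0, 0], [-0.06, 0, -0.63, 0, 0, 0]])

```text
time_s: 22.62
ee_pos: [0.6323, -0.1607, 0.171]
ee_rot: [0.708, -0.707, 0.001, 0.0]
ft_force: [0.2, -0.1, -1.0]
width: 0.0102
```

```bash
python3 - <<'E'
from h import *
s=status.sense();print(toolpose(s).round(4),s['width'],s['ft_force'])
f=grab_frame('wrist'); save('w11',f,(220,130,420,330),3)
E
```

```text
[[ 1.000e+00 -1.500e-03  4.000e-04  6.323e-01]
 [-4.000e-04  1.500e-03  1.000e+00 -1.607e-01]
 [-1.500e-03 -1.000e+00  1.500e-03  1.710e-01]
 [ 0.000e+00  0.000e+00  0.000e+00  1.000e+00]] 0.010209172089399558 [ 0.17821194 -0.08671446 -0.97421043]
```

View pics/w11.png

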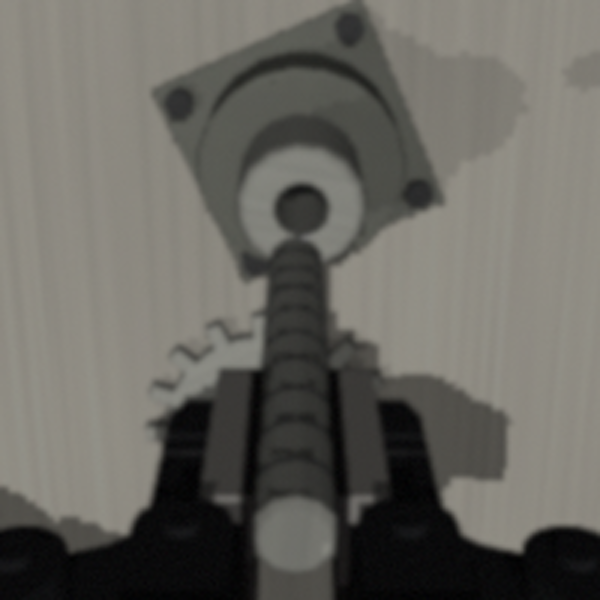

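Request:
play_rows(rows=[[0.014, 0.15, -0.021, 0, 0, 0], [0.014, 0.28, -0.021, 0, 0, 0], [0.014, 0.32, -0.021, 0, 0, 0], [0.014, 0.32, -0.021, 0, 0, 0], [0.014, 0.38, -0.021, 0, 0, 0], [0.014, 0.44, -0.021, 0, 0, 0], [0.014, 0.5, -0.021, 0, 0, 0], [0.014, 0.5, -0.021, 0, 0, 0]])

```text
time_s: 23.68
ee_pos: [0.6337, -0.1632, 0.121]
ee_rot: [0.707, -0.707, 0.0, 0.0]
ft_force: [-0.3, -0.6, -1.1]
width: 0.0101
```

Request:
play_rows(rows=[[0, 0.06, 0, 0, 0, 0], [0, 0.12, 0, 0, 0, 0], [0, 0.18, 0, 0, 0, 0], [0, 0.21, 0, 0, 0, 0], [0, 0.21, 0, 0, 0, 0]])

```text
time_s: 24.3
ee_pos: [0.634, -0.1633, 0.1004]
ee_rot: [0.707, -0.707, 0.0, 0.0]
ft_force: [-0.8, 0.3, -0.2]
width: 0.0101
```

Request:
play_rows(rows=[[0, 0.02, 0, 0, 0, 0], [0, 0.035, 0, 0, 0, 0], [0, 0.035, 0, 0, 0, 0]])

```text
time_s: 24.68
ee_pos: [0.6341, -0.1633, 0.0972]
ee_rot: [0.707, -0.707, 0.0, 0.0]
ft_force: [-0.1, -0.0, -1.3]
width: 0.0098
```

Request:
play_rows(rows=[[0, 0.01, 0, 0, 0, 0], [0, 0.018, 0, 0, 0, 0], [0, 0.018, 0, 0, 0, 0]])

```text
time_s: 25.05
ee_pos: [0.6344, -0.1634, 0.0961]
ee_rot: [-0.707, 0.707, 0.0, 0.0]
ft_force: [-0.1, 0.5, 2.9]
width: 0.0106
```

Contact at 0.0961, the shallow floor as expected. Release.

Request:
play_rows(rows=[[0, 0, 0, 0, 0, 0], [0, 0, 0, 0, 0, 0], [0, 0, 0, 0, 0, 0], [0, 0, 0, 0, 0, 0], [0, 0, 0, 0, 0, 0], [0, 0, 0, 0, 0, 0], [0, 0, 0, 0, 0, 0]], claw=0)

```text
time_s: 25.92
ee_pos: [0.6342, -0.1634, 0.0955]
ee_rot: [0.707, -0.707, 0.0, -0.0]
ft_force: [0.2, 0.2, 0.1]
width: 0.0424
```

```bash
python3 - <<'E'
from h import *
s=status.sense();print(toolpose(s).round(4),s['width'],s['ft_force'])
f=grab_frame('wrist'); save('w12',f,(220,130,420,330),3)
save('t12',grab_frame('top'))
E
```

```text
[[ 1.000e+00  1.000e-04  1.000e-04  6.342e-01]
 [-1.000e-04  1.000e-04  1.000e+00 -1.634e-01]
 [ 1.000e-04 -1.000e+00  1.000e-04  9.550e-02]
 [ 0.000e+00  0.000e+00  0.000e+00  1.000e+00]] 0.04243738663055968 [0.24550945 0.18991164 0.05891779]
```

View pics/w12.png

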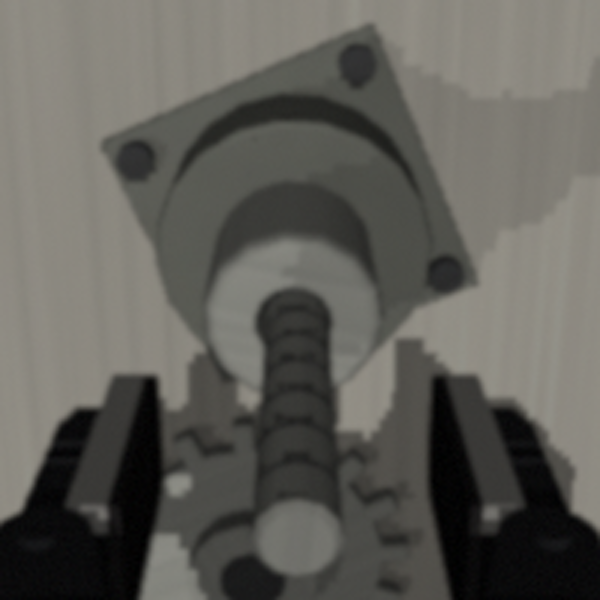

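View pics/t12.png

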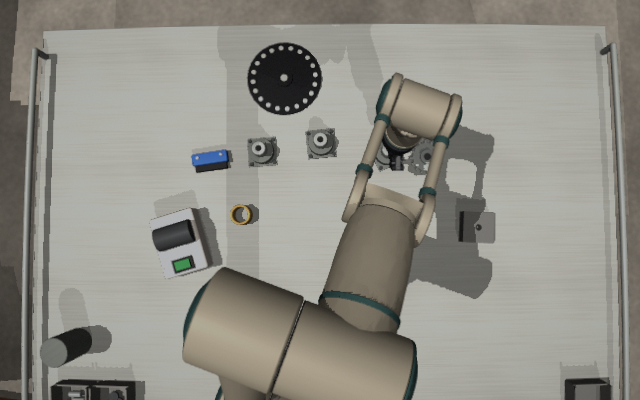

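Request:
play_rows(rows=[[0, -0.01, 0, 0, 0, 0], [0, -0.01, 0, 0, 0, 0], [0, -0.01, 0, 0, 0, 0], [0, -0.01, 0, 0, 0, 0], [0, -0.01, 0, 0, 0, 0]], claw=-1)

```text
time_s: 26.65
ee_pos: [0.6344, -0.1634, 0.0968]
ee_rot: [-0.707, 0.707, 0.0, 0.0]
ft_force: [0.5, 0.5, 2.6]
width: 0.0105
```

Request:
play_rows(rows=[[0, -0.15, 0, 0, 0, 0], [0, -0.3, 0, 0, 0, 0], [0, -0.5, 0, 0, 0, 0], [0, -0.7, 0, 0, 0, 0], [0, -0.8, 0, 0, 0, 0], [0, -0.8, 0, 0, 0, 0]])

```text
time_s: 27.4
ee_pos: [0.6347, -0.1635, 0.1777]
ee_rot: [-0.707, 0.707, 0.001, 0.001]
ft_force: [-0.8, 0.1, -1.6]
width: 0.0099
```

Request:
play_rows(rows=[[-0.2, 0, -0.25, 0, 0, 0], [-0.45, 0, -0.5, 0, 0, 0], [-0.7, 0, -0.75, 0, 0, 0], [-0.9, 0, -1, 0, 0, 0]])

```text
time_s: 27.9
ee_pos: [0.5426, -0.2636, 0.1755]
ee_rot: [0.708, -0.707, 0.001, 0.001]
ft_force: [-0.0, -0.7, -0.6]
width: 0.0103
```

Request:
play_rows(rows=[[-0.2, 0, -0.25, 0, 0, 0], [-0.45, 0, -0.5, 0, 0, 0], [-0.7, 0, -0.75, 0, 0, 0], [-0.95, 0, -1, 0, 0, 0]])

```text
time_s: 28.4
ee_pos: [0.4479, -0.3636, 0.1755]
ee_rot: [0.708, -0.707, 0.0, 0.0]
ft_force: [0.1, -0.3, -1.5]
width: 0.0101
```

Request:
play_rows(rows=[[-0.04, 0, -0.15, 0, 0, 0], [-0.04, 0, -0.17, 0, 0, 0], [-0.04, 0, -0.17, 0, 0, 0]])

```text
time_s: 28.78
ee_pos: [0.4459, -0.3797, 0.1761]
ee_rot: [0.708, -0.707, -0.0, 0.0]
ft_force: [-0.7, 0.8, -1.1]
width: 0.0103
```

```bash
python3 - <<'E'
from h import *
s=status.sense();print(toolpose(s).round(4),s['width'],s['ft_force'])
f=grab_frame('wrist'); save('w13',f,(220,130,420,330),3)
E
```

```text
[[ 1.000e+00  2.000e-04 -4.000e-04  4.459e-01]
 [ 4.000e-04  1.100e-03  1.000e+00 -3.797e-01]
 [ 2.000e-04 -1.000e+00  1.100e-03  1.761e-01]
 [ 0.000e+00  0.000e+00  0.000e+00  1.000e+00]] 0.010294356626709784 [-0.67392584  0.77155769 -1.08464541]
```

View pics/w13.png

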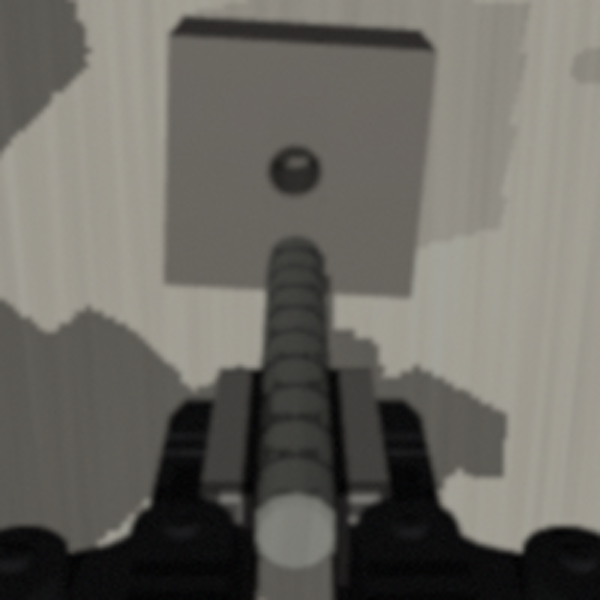

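Request:
play_rows(rows=[[-0.004, 0.2, -0.008, 0, 0, 0], [-0.004, 0.4, -0.008, 0, 0, 0], [-0.004, 0.58, -0.008, 0, 0, 0], [-0.004, 0.58, -0.008, 0, 0, 0], [-0.004, 0.58, -0.008, 0, 0, 0]])

```text
time_s: 29.45
ee_pos: [0.4456, -0.381, 0.1191]
ee_rot: [-0.707, 0.707, 0.001, -0.0]
ft_force: [0.7, -0.8, -0.3]
width: 0.0101
```

```bash
python3 - <<'E'
from h import *
s=status.sense();print(toolpose(s).round(4),s['width'],s['ft_force'])
f=grab_frame('wrist'); save('w14',f,(220,130,420,330),3)
E
```

```text
[[ 1.000e+00  9.000e-04 -9.000e-04  4.456e-01]
 [ 9.000e-04 -5.000e-04  1.000e+00 -3.810e-01]
 [ 9.000e-04 -1.000e+00 -5.000e-04  1.191e-01]
 [ 0.000e+00  0.000e+00  0.000e+00  1.000e+00]] 0.010145054495124511 [ 0.69351811 -0.78048104 -0.32228095]
```

View pics/w14.png

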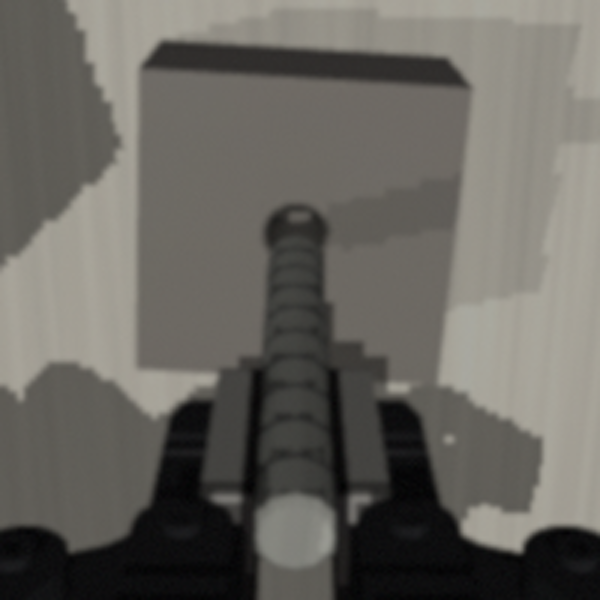

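Request:
play_rows(rows=[[0, 0.06, 0, 0, 0, 0], [0, 0.1, 0, 0, 0, 0], [0, 0.13, 0, 0, 0, 0], [0, 0.16, 0, 0, 0, 0], [0, 0.19, 0, 0, 0, 0], [0, 0.19, 0, 0, 0, 0]])

```text
time_s: 30.25
ee_pos: [0.4447, -0.381, 0.0992]
ee_rot: [0.707, -0.707, 0.0, 0.0]
ft_force: [-0.1, -0.2, -1.5]
width: 0.0101
```

Inside the hole (foot ~0.033), no resistance.

Request:
play_rows(rows=[[0, 0.06, 0, 0, 0, 0], [0, 0.12, 0, 0, 0, 0], [0, 0.17, 0, 0, 0, 0], [0, 0.19, 0, 0, 0, 0], [0, 0.21, 0, 0, 0, 0], [0, 0.225, 0, 0, 0, 0]])

```text
time_s: 31.0
ee_pos: [0.4448, -0.3812, 0.0769]
ee_rot: [-0.707, 0.707, 0.0, 0.0]
ft_force: [0.2, 0.5, -0.6]
width: 0.0103
```

Request:
play_rows(rows=[[0, 0.015, 0, 0, 0, 0], [0, 0.02, 0, 0, 0, 0], [0, 0.02, 0, 0, 0, 0]])

```text
time_s: 31.38
ee_pos: [0.445, -0.3815, 0.0767]
ee_rot: [-0.707, 0.708, 0.0, 0.0]
ft_force: [-1.7, 1.2, 8.9]
width: 0.0105
```

Request:
play_rows(rows=[[0, 0, 0, 0, 0, 0], [0, 0, 0, 0, 0, 0], [0, 0, 0, 0, 0, 0], [0, 0, 0, 0, 0, 0], [0, 0, 0, 0, 0, 0], [0, 0, 0, 0, 0, 0]], claw=1)

```text
time_s: 32.12
ee_pos: [0.4448, -0.3811, 0.0749]
ee_rot: [0.707, -0.707, 0.0, 0.0]
ft_force: [-0.6, 0.0, -0.0]
width: 0.0853
```

Request:
play_rows(rows=[[0, -0.3, 0, 0, 0, 0], [0, -0.6, 0, 0, 0, 0], [0, -1, 0, 0, 0, 0], [0, -1, 0, 0, 0, 0]])

```text
time_s: 32.62
ee_pos: [0.4464, -0.3829, 0.1785]
ee_rot: [-0.705, 0.709, 0.002, 0.002]
ft_force: [1.0, -0.7, -0.6]
width: 0.0854
```

```bash
python3 - <<'E'
from h import *
s=status.sense();print(toolpose(s).round(4),s['width'],s['ft_force'])
f=grab_frame('wrist'); save('w15',f,(220,130,420,330),3)
save('t15',grab_frame('top'))
E
```

```text
[[ 1.000e+00  5.200e-03 -0.000e+00  4.464e-01]
 [ 1.000e-04 -5.500e-03  1.000e+00 -3.829e-01]
 [ 5.200e-03 -1.000e+00 -5.500e-03  1.785e-01]
 [ 0.000e+00  0.000e+00  0.000e+00  1.000e+00]] 0.08540426642691212 [ 1.01969242 -0.70390256 -0.63086157]
```

View pics/w15.png

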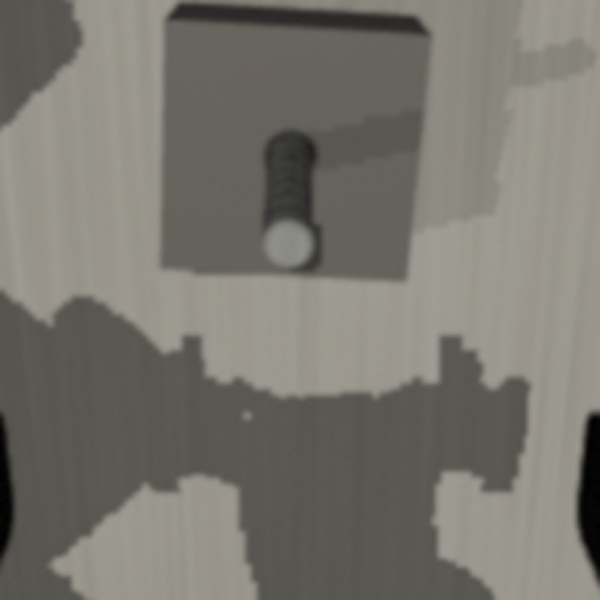

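View pics/t15.png

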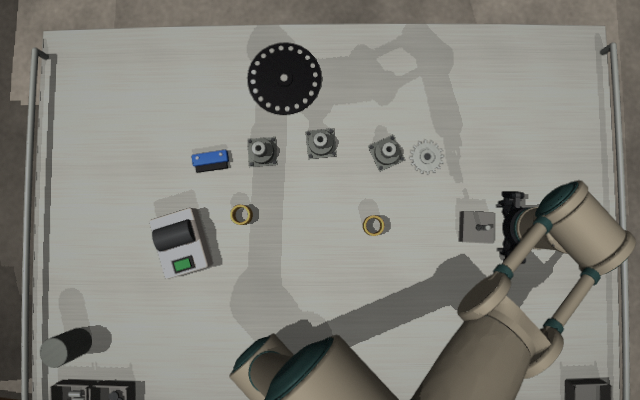

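Request:
play_rows(rows=[[0, 0, 0.4, 0, 0, 0], [0, 0, 0.8, 0, 0, 0], [0, 0, 1, 0, 0, 0]])

```text
time_s: 33.1
ee_pos: [0.4437, -0.2788, 0.1735]
ee_rot: [0.708, -0.706, 0.001, 0.001]
ft_force: [-0.3, -0.4, -0.2]
width: 0.0853
```

Request:
play_rows(rows=[[0, 0, 0.4, 0, 0, 0], [0.03, 0, 0.8, 0, 0, 0], [0.06, 0, 1, 0, 0, 0]])

```text
time_s: 33.48
ee_pos: [0.4503, -0.1795, 0.1742]
ee_rot: [0.707, -0.707, 0.0, 0.001]
ft_force: [-0.6, -1.3, 0.1]
width: 0.0855
```

Request:
play_rows(rows=[[0, 0, 0.3, 0, 0, 0], [0, 0, 0.56, 0, 0, 0], [0, 0, 0.56, 0, 0, 0], [0, 0, 0.56, 0, 0, 0], [0, 0, 0.56, 0, 0, 0]])

```text
time_s: 34.1
ee_pos: [0.451, -0.1262, 0.1748]
ee_rot: [-0.707, 0.707, -0.0, 0.0]
ft_force: [-0.0, -0.6, 0.7]
width: 0.0851
```

```bash
cat >> h.py <<'E'
def sleeve(f,roi,n='wrist'):
    hsv=cv2.cvtColor(f,cv2.COLOR_RGB2HSV); m=cv2.inRange(hsv,(12,90,120),(32,255,255))
    mm=np.zeros_like(m); x0,y0,x1,y1=roi; mm[y0:y1,x0:x1]=m[y0:y1,x0:x1]
    c=max(cv2.findContours(mm,cv2.RETR_EXTERNAL,cv2.CHAIN_APPROX_NONE)[0],key=cv2.contourArea)
    return cv2.fitEllipse(c),cv2.boundingRect(c)
E
python3 - <<'E'
from h import *
s=status.sense();T=toolpose(s);print(T.round(4),s['width'],s['ft_force'])
f=grab_frame('wrist'); save('w16',f)
e,b=sleeve(f,(200,60,440,330)); print(e,b)
print(onz('wrist',e[0],.052,T)[:2]-OFF)
E
```

```text
[[ 1.000e+00 -1.000e-04  9.000e-04  4.510e-01]
 [-9.000e-04 -4.000e-04  1.000e+00 -1.262e-01]
 [-1.000e-04 -1.000e+00 -4.000e-04  1.748e-01]
 [ 0.000e+00  0.000e+00  0.000e+00  1.000e+00]] 0.08509352701699109 [-0.04486145 -0.58514957  0.72258739]
((318.6302795410156, 188.6212158203125), (54.86212158203125, 57.97083282470703), 92.12802124023438) (290, 161, 59, 56)
[ 0.45045262 -0.12467891]
```

View pics/w16.png

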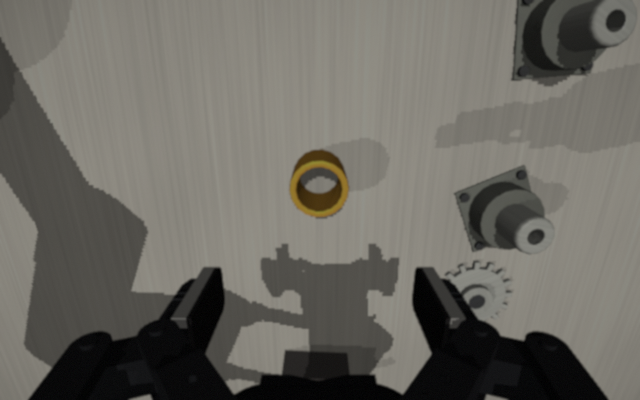

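Request:
play_rows(rows=[[0, 0.3, 0.014, 0, 0, 0], [0, 0.6, 0.014, 0, 0, 0], [0, 0.9, 0.014, 0, 0, 0], [0, 0.9, 0.014, 0, 0, 0]])

```text
time_s: 34.65
ee_pos: [0.4491, -0.1236, 0.0832]
ee_rot: [0.708, -0.706, 0.002, 0.001]
ft_force: [0.8, -0.5, 0.3]
width: 0.0854
```

```bash
python3 - <<'E'
from h import *
s=status.sense();T=toolpose(s);print(T[:3,3].round(4),s['width'],s['ft_force'])
f=grab_frame('wrist'); save('w17',f)
e,b=sleeve(f,(200,60,440,330)); print(e,b)
print(onz('wrist',e[0],.052,T)[:2]-OFF)
E
```

```text
[ 0.4491 -0.1236  0.0832] 0.08536189034477328 [ 0.77466848 -0.50643424  0.31653324]
((322.495361328125, 238.66537475585938), (75.5682144165039, 83.90523529052734), 90.1114730834961) (280, 201, 86, 77)
[ 0.45035165 -0.12428669]
```

View pics/w17.png

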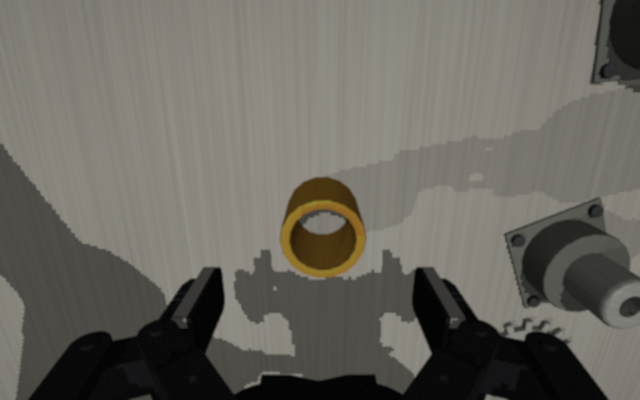

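Request:
play_rows(rows=[[0, 0.25, -0.003, 0, 0, 0], [0, 0.45, -0.003, 0, 0, 0], [0, 0.6, -0.003, 0, 0, 0], [0, 0.66, -0.003, 0, 0, 0], [0, 0.66, -0.003, 0, 0, 0]])

```text
time_s: 35.33
ee_pos: [0.4515, -0.1245, 0.0197]
ee_rot: [-0.707, 0.707, 0.0, 0.001]
ft_force: [1.0, -0.6, -0.0]
width: 0.0851
```

Request:
play_rows(rows=[[0, 0, 0, 0, 0, 0], [0, 0, 0, 0, 0, 0], [0, 0, 0, 0, 0, 0], [0, 0, 0, 0, 0, 0], [0, 0, 0, 0, 0, 0], [0, 0, 0, 0, 0, 0]], claw=-1)

```text
time_s: 36.08
ee_pos: [0.4514, -0.1243, 0.0201]
ee_rot: [-0.707, 0.707, 0.001, 0.001]
ft_force: [-0.5, 0.7, 7.2]
width: 0.0491
```

```bash
python3 - <<'E'
from h import *
s=status.sense();T=toolpose(s);print(T[:3,3].round(4),s['width'],s['ft_force'])
f=grab_frame('wrist'); save('w18',f)
e,b=sleeve(f,(200,60,440,390)); print(e,b)
print(onz('wrist',e[0],.052,T)[:2]-OFF)
E
```

```text
[ 0.4514 -0.1243  0.0201] 0.04912859579138915 [-0.52098939  0.74818152  7.18015158]
((317.8987731933594, 299.22015380859375), (84.10405731201172, 110.75495910644531), 89.7177734375) (258, 254, 122, 57)
[ 0.4501007  -0.12127054]
```

View pics/w18.png

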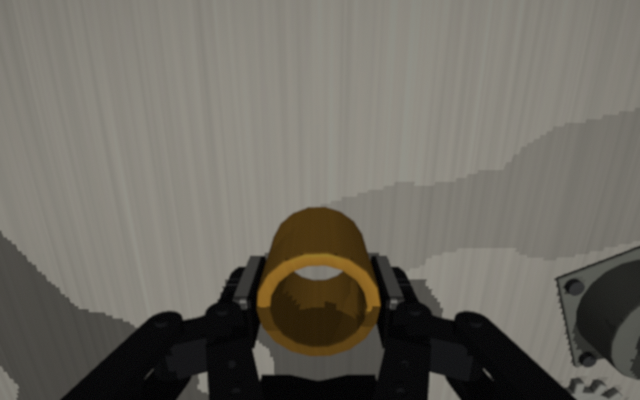

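```bash
python3 - <<'E'
from h import *
s=status.sense();T=toolpose(s)
for uv in [(319,304),(318.5,299)]: print(onz('wrist',uv,.052,T)[:2]-T[:2,3])
Tl=np.eye(4);Tl[:3,:3]=[[1,.0012,0],[0,.0002,1],[.0012,-1,.0002]];Tl[:3,3]=[.6383,.1511,.174]
print('L',onz('wrist',(318,196.3),.066,Tl))
Tm=np.eye(4);Tm[:3,:3]=[[1,-.0007,0],[0,.001,1],[-.0007,-1,.001]];Tm[:3,3]=[.6578,.0036,.173]
print('M',onz('wrist',(220+297/3,130+204/3),.066,Tm))
E
```

```text
[0.00100972 0.00253605]
[0.00081208 0.00487797]
L [0.63927532 0.15260072 0.066     ]
M [0.65935739 0.0041032  0.066     ]
```

Request:
play_rows(rows=[[0, -0.2, 0, 0, 0, 0], [0, -0.4, 0, 0, 0, 0], [0, -0.7, 0, 0, 0, 0], [0, -0.95, 0, 0, 0, 0], [0, -0.95, 0, 0, 0, 0]])

```text
time_s: 36.75
ee_pos: [0.4519, -0.1245, 0.1154]
ee_rot: [-0.707, 0.708, 0.001, 0.001]
ft_force: [-0.2, 0.4, -3.4]
width: 0.0489
```

Request:
play_rows(rows=[[0.15, -0.1, 0.25, 0, 0, 0], [0.3, -0.15, 0.5, 0, 0, 0], [0.5, -0.15, 0.75, 0, 0, 0], [0.67, -0.15, 1, 0, 0, 0]])

```text
time_s: 37.25
ee_pos: [0.5173, -0.0231, 0.1273]
ee_rot: [0.707, -0.707, 0.001, 0.001]
ft_force: [0.1, 0.1, -2.9]
width: 0.0489
```

Request:
play_rows(rows=[[0.15, 0, 0.25, 0, 0, 0], [0.3, 0, 0.5, 0, 0, 0], [0.5, 0, 0.75, 0, 0, 0], [0.67, 0, 1, 0, 0, 0]])

```text
time_s: 37.75
ee_pos: [0.5842, 0.0768, 0.1268]
ee_rot: [-0.707, 0.707, -0.001, -0.001]
ft_force: [-0.3, -0.8, -2.9]
width: 0.0494
```

Request:
play_rows(rows=[[0.15, 0, 0.25, 0, 0, 0], [0.3, 0, 0.5, 0, 0, 0], [0.51, 0, 0.75, 0, 0, 0], [0.51, 0, 0.75, 0, 0, 0], [0.51, 0, 0.75, 0, 0, 0]])

```text
time_s: 38.38
ee_pos: [0.6342, 0.1505, 0.127]
ee_rot: [-0.707, 0.707, -0.001, -0.002]
ft_force: [-0.3, 1.0, -3.2]
width: 0.0489
```

```bash
python3 - <<'E'
from h import *
s=status.sense();T=toolpose(s);print(T.round(4),s['width'],s['ft_force'])
f=grab_frame('wrist'); save('w19',f,(220,150,420,350),3)
E
```

```text
[[ 1.000e+00 -4.200e-03 -3.000e-04  6.342e-01]
 [ 3.000e-04 -1.000e-03  1.000e+00  1.505e-01]
 [-4.200e-03 -1.000e+00 -1.000e-03  1.270e-01]
 [ 0.000e+00  0.000e+00  0.000e+00  1.000e+00]] 0.048922312301961084 [-0.30949307  1.00956916 -3.15517099]
```

View pics/w19.png

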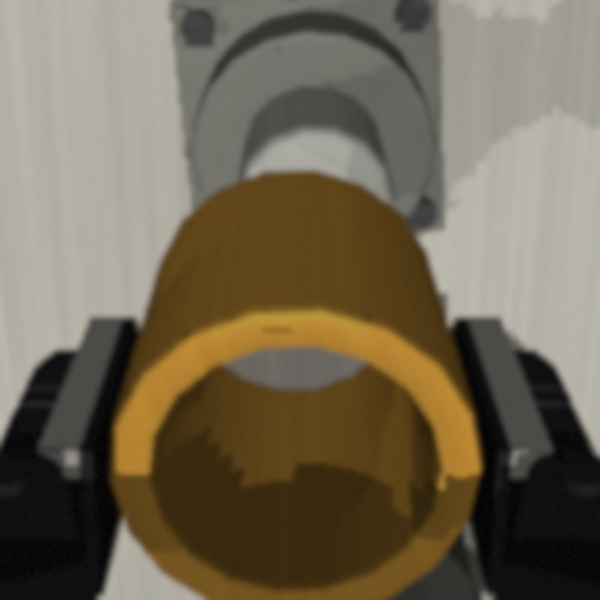

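Request:
play_rows(rows=[[0.035, 0.15, 0, 0, 0, 0], [0.035, 0.3, 0, 0, 0, 0], [0.035, 0.34, 0, 0, 0, 0], [0.035, 0.34, 0, 0, 0, 0], [0.035, 0.34, 0, 0, 0, 0]])

```text
time_s: 39.05
ee_pos: [0.6397, 0.151, 0.0954]
ee_rot: [0.707, -0.707, -0.0, -0.0]
ft_force: [-0.1, -0.7, -3.7]
width: 0.049
```

```bash
python3 - <<'E'
from h import *
s=status.sense();T=toolpose(s);print(T.round(4),s['width'],s['ft_force'])
f=grab_frame('wrist'); save('w20',f,(220,150,420,350),3)
E
```

```text
[[ 1.000e+00  1.000e-03  0.000e+00  6.397e-01]
 [-0.000e+00  2.000e-04  1.000e+00  1.510e-01]
 [ 1.000e-03 -1.000e+00  2.000e-04  9.540e-02]
 [ 0.000e+00  0.000e+00  0.000e+00  1.000e+00]] 0.0489850974771049 [-0.05052695 -0.700231   -3.66322924]
```

View pics/w20.png

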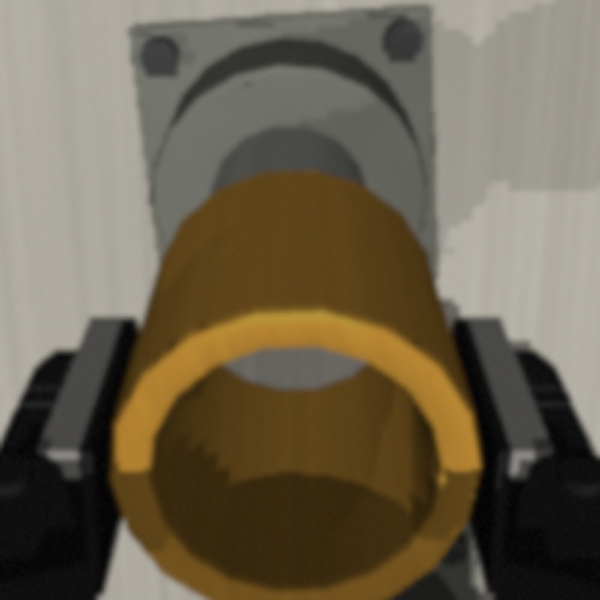

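```bash
python3 - <<'E'
from h import *
T=toolpose()
for v in (64,66,68): print('hub y',onz('wrist',(317,150+v/3),.030,T)[1]-.031)
for v in (127,): print('hub y spigot bevel ',onz('wrist',(317,150+v/3),.03,T)[1])
for v in (169,171,173): print('sl y',onz('wrist',(319,150+v/3),T[2,3]-.020,T)[1]-.025-T[1,3])
E
```

```text
hub y 0.15221284000920546
hub y 0.15177404115425105
hub y 0.15133467588240254
hub y spigot bevel  0.1691113295180709
sl y -0.0001728647840872899
sl y -0.0005408820242355505
sl y -0.0009094092616613592
```

```bash
python3 - <<'E'
from h import *
T=toolpose(); z=T[2,3]+.032
for v in (310,601): print('top ring',v,onz('wrist',(319,150+(v-1)/3),z,T)[:2]-T[:2,3])
print('inner', [ (onz('wrist',(319,150+(v-1)/3),z,T)[1]-T[1,3]) for v in (347,588)])
E
```

```text
top ring 310 [0.00101473 0.02513254]
top ring 601 [ 0.001036  -0.0204407]
inner [np.float64(0.019924928458806418), np.float64(-0.01814889507749881)]
```

Request:
play_rows(rows=[[-0.015, 0.02, 0.005, 0, 0, 0], [-0.015, 0.04, 0.005, 0, 0, 0], [-0.015, 0.06, 0.005, 0, 0, 0], [-0.015, 0.08, 0.005, 0, 0, 0], [-0.015, 0.1, 0.005, 0, 0, 0], [-0.015, 0.1, 0.005, 0, 0, 0]])

```text
time_s: 39.85
ee_pos: [0.6376, 0.1514, 0.0847]
ee_rot: [-0.707, 0.707, -0.0, -0.0]
ft_force: [-1.0, 1.0, -3.7]
width: 0.0489
```

Request:
play_rows(rows=[[0, 0.02, 0, 0, 0, 0], [0, 0.04, 0, 0, 0, 0], [0, 0.06, 0, 0, 0, 0], [0, 0.06, 0, 0, 0, 0]])

```text
time_s: 40.35
ee_pos: [0.6376, 0.1514, 0.0788]
ee_rot: [0.707, -0.707, 0.0, 0.0]
ft_force: [0.1, 0.8, -2.8]
width: 0.0494
```

```bash
python3 - <<'E'
from h import *
s=status.sense();T=toolpose(s);print(T[:3,3].round(4),s['width'],s['ft_force'])
f=grab_frame('wrist'); save('w21',f,(220,150,420,350),3)
E
```

```text
[0.6376 0.1514 0.0788] 0.049392933712787974 [ 0.06109311  0.84841655 -2.77805919]
```

View pics/w21.png

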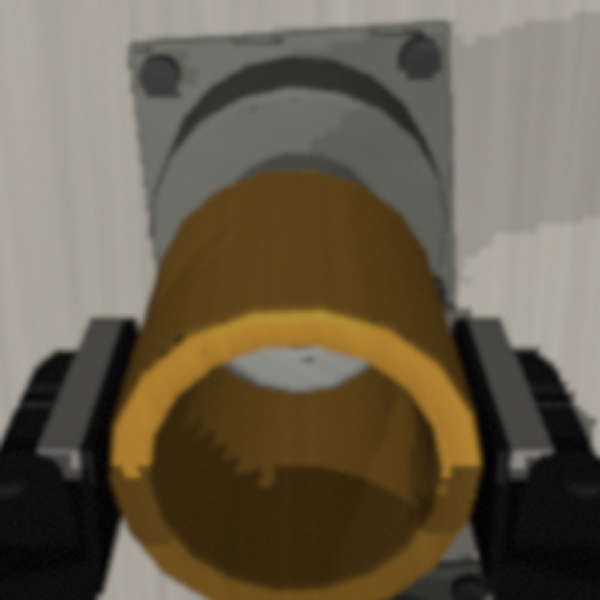

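Request:
play_rows(rows=[[0, 0.03, 0, 0, 0, 0], [0, 0.06, 0, 0, 0, 0], [0, 0.09, 0, 0, 0, 0], [0, 0.12, 0, 0, 0, 0], [0, 0.15, 0, 0, 0, 0], [0, 0.18, 0, 0, 0, 0], [0, 0.21, 0, 0, 0, 0], [0, 0.23, 0, 0, 0, 0]])

```text
time_s: 41.4
ee_pos: [0.6377, 0.1514, 0.0558]
ee_rot: [0.707, -0.707, 0.0, 0.0]
ft_force: [-0.8, 0.1, -3.8]
width: 0.049
```

Request:
play_rows(rows=[[0, 0.015, 0, 0, 0, 0], [0, 0.03, 0, 0, 0, 0], [0, 0.045, 0, 0, 0, 0], [0, 0.055, 0, 0, 0, 0], [0, 0.055, 0, 0, 0, 0]])

```text
time_s: 42.02
ee_pos: [0.6377, 0.1515, 0.0504]
ee_rot: [0.707, -0.707, 0.0, 0.0]
ft_force: [-0.4, -0.4, -2.3]
width: 0.0489
```

Request:
play_rows(rows=[[0, 0.01, 0, 0, 0, 0], [0, 0.015, 0, 0, 0, 0], [0, 0.015, 0, 0, 0, 0]])

```text
time_s: 42.4
ee_pos: [0.6379, 0.1515, 0.0501]
ee_rot: [0.707, -0.707, -0.0, -0.0]
ft_force: [-2.8, -1.1, 6.0]
width: 0.0489
```

Seated on the shoulder (contact at 0.050 as expected). Release, lift, check.

Request:
play_rows(rows=[[0, 0, 0, 0, 0, 0], [0, 0, 0, 0, 0, 0], [0, 0, 0, 0, 0, 0], [0, 0, 0, 0, 0, 0], [0, 0, 0, 0, 0, 0], [0, 0, 0, 0, 0, 0]], claw=1)

```text
time_s: 43.15
ee_pos: [0.6378, 0.1514, 0.049]
ee_rot: [0.707, -0.707, -0.0, -0.0]
ft_force: [-0.1, -0.2, 0.1]
width: 0.0852
```

Request:
play_rows(rows=[[0, -0.2, 0, 0, 0, 0], [0, -0.5, 0, 0, 0, 0], [0, -0.9, 0, 0, 0, 0], [0, -1, 0, 0, 0, 0], [0, -1, 0, 0, 0, 0]])

```text
time_s: 43.78
ee_pos: [0.6379, 0.1515, 0.1494]
ee_rot: [0.707, -0.707, -0.0, -0.0]
ft_force: [-0.3, 0.2, -0.0]
width: 0.0855
```

```bash
python3 - <<'E'
from h import *
s=status.sense();T=toolpose(s);print(T[:3,3].round(4),s['width'],s['ft_force'])
f=grab_frame('wrist'); save('w22',f)
f=grab_frame('top');save('t22',f,(180,110,340,250),5)
E
```

```text
[0.6379 0.1515 0.1494] 0.08545682669195617 [-0.27915941  0.22485765 -0.04169203]
```

View pics/w22.png

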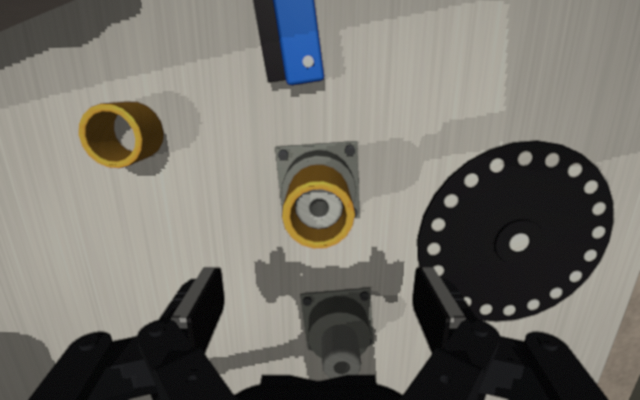

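View pics/t22.png

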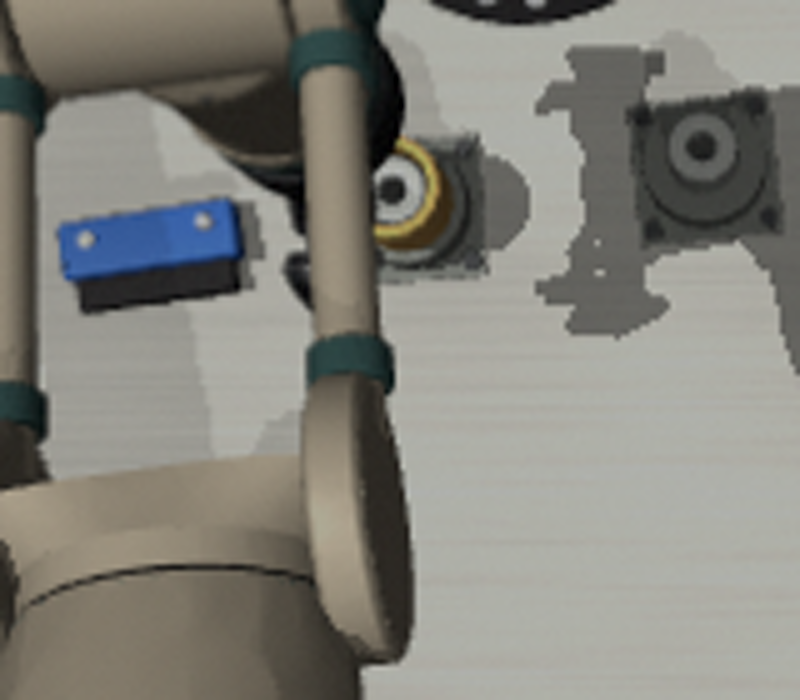

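```bash
python3 - <<'E'
from h import *
T=toolpose();f=cv2.imread('pics/w22.png')[:,:,::-1].copy()
e,b=sleeve(f,(50,60,200,200)); print(e,b)
for u in (e[0],(110,136)):
    p=onz('wrist',u,.04,T)[:2]-OFF; print(p,p-T[:2,3])
t=cv2.imread('pics/t15.png')[:,:,::-1].copy()
e,b=sleeve(t,(220,190,270,240)); print(e,b,onz('top',e[0],.04))
E
```

```text
((109.7413558959961, 135.2969207763672), (57.1661491394043, 68.58722686767578), 139.28713989257812) (78, 103, 64, 65)
[0.47822452 0.19965116] [-0.15853795  0.04836767]
[0.4783224 0.199122 ] [-0.15844007  0.04783851]
((239.79063415527344, 214.24441528320312), (18.411983489990234, 19.222782135009766), 177.0785675048828) (231, 205, 19, 20) [0.47837377 0.20024777 0.04      ]
```

```bash
python3 - <<'E'
from h import *
t=cv2.imread('pics/t15.png')[:,:,::-1].copy(); save('t15c',t,(140,190,270,290),6)
for uv in [(191,208),(208,262),(215,266)]: print(onz('top',uv,.075),onz('top',uv,0))
E
```

```text
[0.49279107 0.31017369 0.075     ] [0.49567805 0.33241796 0.        ]
[0.36545268 0.26833468 0.075     ] [0.36001206 0.28784278 0.        ]
[0.35609348 0.25163537 0.075     ] [0.35004079 0.27005138 0.        ]
```

View pics/t15c.png

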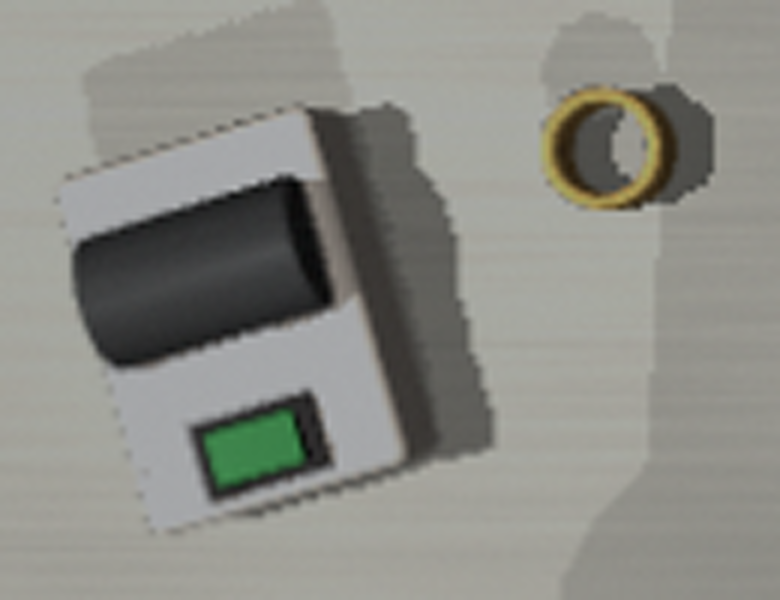

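Request:
play_rows(rows=[[-0.3, 0, 0.1, 0, 0, 0], [-0.6, 0, 0.2, 0, 0, 0], [-0.9, 0, 0.3, 0, 0, 0]])

```text
time_s: 44.25
ee_pos: [0.5458, 0.1814, 0.147]
ee_rot: [-0.707, 0.707, -0.001, -0.001]
ft_force: [0.0, -0.0, -0.4]
width: 0.0851
```

Request:
play_rows(rows=[[-0.3, 0, 0.1, 0, 0, 0], [-0.6, 0.1, 0.18, 0, 0, 0], [-0.69, 0.4, 0.18, 0, 0, 0], [-0.69, 0.6, 0.18, 0, 0, 0], [-0.69, 0.6, 0.18, 0, 0, 0], [-0.69, 0.6, 0.18, 0, 0, 0]])

```text
time_s: 45.0
ee_pos: [0.479, 0.1995, 0.0889]
ee_rot: [-0.707, 0.707, -0.0, -0.0]
ft_force: [0.5, -0.6, 1.3]
width: 0.0853
```

```bash
python3 - <<'E'
from h import *
s=status.sense();T=toolpose(s);print(T.round(4),s['width'],s['ft_force'])
f=grab_frame('wrist'); save('w23',f)
e,b=sleeve(f,(200,60,440,330)); print(e,b)
print(onz('wrist',e[0],.04,T)[:2]-OFF)
E
```

```text
[[ 1.000e+00 -4.000e-04  1.000e-04  4.790e-01]
 [-1.000e-04 -0.000e+00  1.000e+00  1.995e-01]
 [-4.000e-04 -1.000e+00 -0.000e+00  8.890e-02]
 [ 0.000e+00  0.000e+00  0.000e+00  1.000e+00]] 0.08530586367455831 [ 0.53072339 -0.55298998  1.34275965]
((318.8389892578125, 224.81765747070312), (70.97679901123047, 77.72710418701172), 90.08999633789062) (280, 189, 79, 72)
[0.47837983 0.19981844]
```

View pics/w23.png

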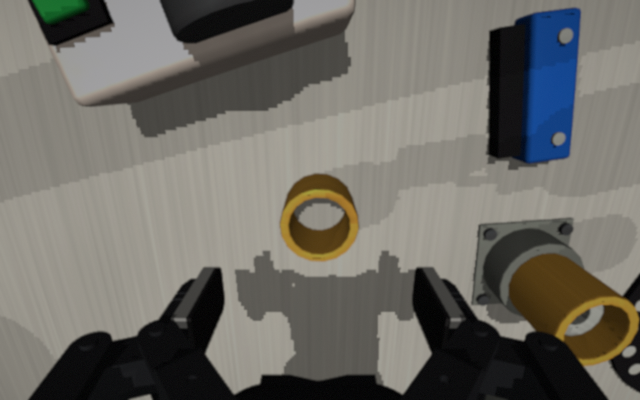

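Request:
play_rows(rows=[[0, 0.25, 0.003, 0, 0, 0], [0, 0.45, 0.003, 0, 0, 0], [0, 0.65, 0.003, 0, 0, 0], [0, 0.74, 0.003, 0, 0, 0], [0, 0.74, 0.003, 0, 0, 0]])

```text
time_s: 45.68
ee_pos: [0.479, 0.1998, 0.0151]
ee_rot: [0.707, -0.707, 0.0, -0.0]
ft_force: [0.5, -0.6, -0.7]
width: 0.0854
```

Request:
play_rows(rows=[[0, 0, 0, 0, 0, 0], [0, 0, 0, 0, 0, 0], [0, 0, 0, 0, 0, 0], [0, 0, 0, 0, 0, 0], [0, 0, 0, 0, 0, 0], [0, 0, 0, 0, 0, 0]], claw=-1)

```text
time_s: 46.42
ee_pos: [0.4795, 0.2, 0.0162]
ee_rot: [0.707, -0.707, -0.001, -0.001]
ft_force: [-0.4, -1.1, 5.8]
width: 0.0481
```

Request:
play_rows(rows=[[0, -0.2, 0, 0, 0, 0], [0, -0.4, 0, 0, 0, 0], [0, -0.7, 0, 0, 0, 0], [0, -0.95, 0, 0, 0, 0], [0, -1, 0, 0, 0, 0]])

```text
time_s: 47.05
ee_pos: [0.4797, 0.2, 0.1165]
ee_rot: [0.707, -0.707, -0.001, -0.001]
ft_force: [0.5, -0.1, -2.7]
width: 0.0477
```

Request:
play_rows(rows=[[0.2, -0.05, -0.25, 0, 0, 0], [0.4, -0.05, -0.5, 0, 0, 0], [0.6, -0.05, -0.75, 0, 0, 0], [0.8, -0.05, -1, 0, 0, 0]])

```text
time_s: 47.55
ee_pos: [0.5583, 0.0989, 0.1185]
ee_rot: [0.707, -0.707, 0.001, 0.001]
ft_force: [-0.7, 0.6, -2.6]
width: 0.0477
```

Request:
play_rows(rows=[[0.25, 0, -0.25, 0, 0, 0], [0.5, 0, -0.5, 0, 0, 0], [0.75, 0, -0.75, 0, 0, 0], [0.95, 0.2, -0.97, 0, 0, 0], [0.98, 0.33, -0.97, 0, 0, 0], [0.98, 0.33, -0.97, 0, 0, 0], [0.98, 0.33, -0.97, 0, 0, 0]])

```text
time_s: 48.42
ee_pos: [0.656, 0.0036, 0.0869]
ee_rot: [0.707, -0.707, 0.0, 0.001]
ft_force: [-0.2, 1.0, -2.6]
width: 0.0476
```

```bash
python3 - <<'E'
from h import *
s=status.sense();T=toolpose(s);print(T.round(4),s['width'],s['ft_force'])
f=grab_frame('wrist'); save('w24',f,(220,150,420,350),3)
E
```

```text
[[ 1.00e+00 -1.00e-03 -7.00e-04  6.56e-01]
 [ 7.00e-04  5.00e-04  1.00e+00  3.60e-03]
 [-1.00e-03 -1.00e+00  5.00e-04  8.69e-02]
 [ 0.00e+00  0.00e+00  0.00e+00  1.00e+00]] 0.0476417378490748 [-0.18659612  1.01951721 -2.61469837]
```

View pics/w24.png

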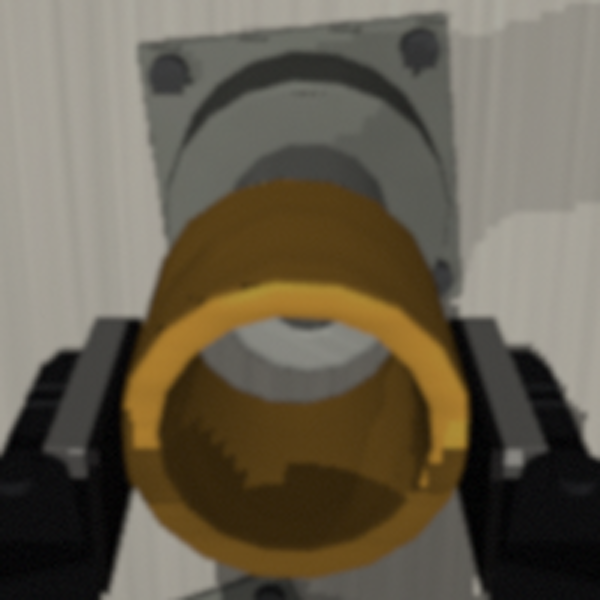

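```bash
python3 - <<'E'
from h import *
T=toolpose()
print('hub y',onz('wrist',(320,150+81/3),.030,T)[1]-.031, 'spigot',onz('wrist',(320,150+143/3),.03,T)[1]-.0175)
print('sl y', onz('wrist',(319,150+179/3),T[2,3]-.016,T)[1]-.025)
# calibration from placed one at L with same method: w20 hub .1516, sleeve offset -.0005, went down at TCP .1515
E
```

```text
hub y 0.0032598033171965107 spigot 0.0032788088881016697
sl y 0.003092920946396488
```

Request:
play_rows(rows=[[0.023, 0, 0, 0, 0, 0], [0.023, 0.02, 0, 0, 0, 0], [0.023, 0.04, 0, 0, 0, 0], [0.023, 0.06, 0, 0, 0, 0], [0.023, 0.08, 0, 0, 0, 0], [0.023, 0.1, 0, 0, 0, 0], [0.023, 0.1, 0, 0, 0, 0]])

```text
time_s: 49.35
ee_pos: [0.6589, 0.0027, 0.0767]
ee_rot: [0.707, -0.707, 0.0, 0.0]
ft_force: [0.5, -0.4, -3.2]
width: 0.0475
```

```bash
python3 - <<'E'
from h import *
s=status.sense();T=toolpose(s);print(T[:3,3].round(4),s['width'],s['ft_force'])
f=grab_frame('wrist'); save('w25',f,(220,150,420,350),3)
E
```

```text
[0.6589 0.0027 0.0767] 0.04748567160285748 [ 0.49029422 -0.35801402 -3.20660849]
```

View pics/w25.png

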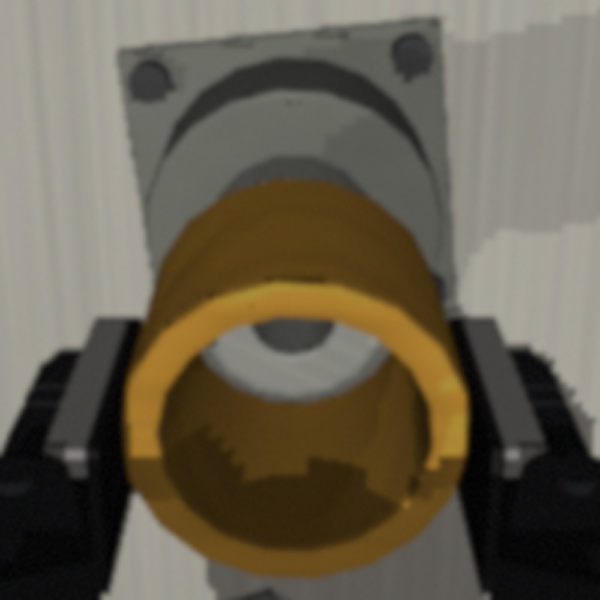

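Request:
play_rows(rows=[[-0.004, 0.03, 0, 0, 0, 0], [-0.004, 0.06, 0, 0, 0, 0], [-0.004, 0.09, 0, 0, 0, 0], [-0.004, 0.12, 0, 0, 0, 0], [-0.004, 0.15, 0, 0, 0, 0], [-0.004, 0.18, 0, 0, 0, 0], [-0.004, 0.21, 0, 0, 0, 0], [-0.004, 0.24, 0, 0, 0, 0]])

```text
time_s: 50.4
ee_pos: [0.6587, 0.0028, 0.0528]
ee_rot: [0.707, -0.707, -0.0, -0.0]
ft_force: [0.0, -0.5, -3.7]
width: 0.0474
```

Request:
play_rows(rows=[[0, 0.015, 0, 0, 0, 0], [0, 0.03, 0, 0, 0, 0], [0, 0.045, 0, 0, 0, 0], [0, 0.06, 0, 0, 0, 0], [0, 0.07, 0, 0, 0, 0], [0, 0.07, 0, 0, 0, 0]])

```text
time_s: 51.15
ee_pos: [0.6587, 0.0027, 0.0463]
ee_rot: [0.707, -0.707, -0.0, -0.0]
ft_force: [-0.9, -0.1, -1.3]
width: 0.0477
```

Request:
play_rows(rows=[[0, 0.01, 0, 0, 0, 0], [0, 0.015, 0, 0, 0, 0], [0, 0.015, 0, 0, 0, 0]])

```text
time_s: 51.52
ee_pos: [0.6587, 0.0028, 0.0462]
ee_rot: [-0.707, 0.707, 0.0, 0.0]
ft_force: [-4.2, 0.0, 7.3]
width: 0.0475
```

Request:
play_rows(rows=[[0, 0, 0, 0, 0, 0], [0, 0, 0, 0, 0, 0], [0, 0, 0, 0, 0, 0], [0, 0, 0, 0, 0, 0], [0, 0, 0, 0, 0, 0], [0, 0, 0, 0, 0, 0]], claw=1)

```text
time_s: 52.28
ee_pos: [0.6587, 0.0027, 0.0444]
ee_rot: [0.707, -0.707, 0.0, -0.0]
ft_force: [-1.0, 0.3, -0.5]
width: 0.0856
```

Request:
play_rows(rows=[[0, -0.2, 0, 0, 0, 0], [0, -0.5, 0, 0, 0, 0], [0, -0.9, 0, 0, 0, 0], [0, -1, 0, 0, 0, 0], [0, -1, 0, 0, 0, 0]])

```text
time_s: 52.9
ee_pos: [0.6588, 0.0028, 0.1449]
ee_rot: [-0.707, 0.707, 0.0, 0.0]
ft_force: [0.0, 0.6, -0.8]
width: 0.0854
```

```bash
python3 - <<'E'
from h import *
s=status.sense();T=toolpose(s);print(T[:3,3].round(4),s['width'],s['ft_force'])
save('w26',grab_frame('wrist'))
E
```

```text
[0.6588 0.0028 0.1449] 0.08537540399769095 [ 0.04472243  0.62356893 -0.79129917]
```

View pics/w26.png

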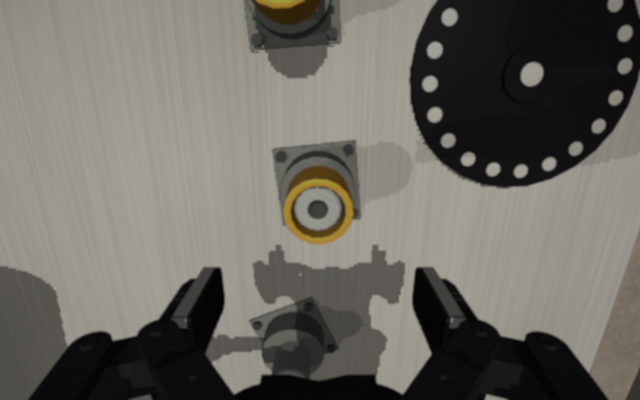

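Request:
play_rows(rows=[[-0.2, -0.5, 0, 0, 0, 0], [-0.6, -0.8, 0, 0, 0, 0], [-1, -0.8, 0, 0, 0, 0]])

```text
time_s: 53.32
ee_pos: [0.5586, 0.0026, 0.2252]
ee_rot: [-0.707, 0.707, 0.001, 0.001]
ft_force: [1.1, -0.2, -0.1]
width: 0.0852
```

Request:
play_rows(rows=[[-0.4, 0, 0, 0, 0, 0], [-0.8, 0, 0, 0, 0, 0], [-1, 0, 0, 0, 0, 0]])

```text
time_s: 53.7
ee_pos: [0.456, 0.003, 0.223]
ee_rot: [0.707, -0.707, 0.001, 0.001]
ft_force: [0.3, -0.2, -0.8]
width: 0.0854
```

Request:
play_rows(rows=[[-0.4, 0, 0, 0, 0, 0], [-0.8, 0, 0, 0, 0, 0], [-0.8, 0, 0, 0, 0, 0], [-0.8, 0, 0, 0, 0, 0], [-0.8, 0, 0, 0, 0, 0]])

```text
time_s: 54.32
ee_pos: [0.38, 0.0026, 0.2244]
ee_rot: [0.707, -0.707, -0.0, -0.0]
ft_force: [1.2, 0.0, 1.0]
width: 0.0854
```

```bash
python3 - <<'E'
from h import *
s=status.sense();T=toolpose(s);print(T[:3,3].round(4),s['width'],s['ft_force'])
f=grab_frame('scene'); save('s27',f,(230,150,440,300),3.8); save('s27b',f,(110,220,210,310),6)
t=grab_frame('top'); save('t27',t,(180,110,510,250),2.4)
for n,a in [('rod top',.11)]: print(proj('scene',[.4446,-.379,.11]))
E
```

```text
[0.38   0.0026 0.2244] 0.08535187850296616 [1.15097717 0.04333671 0.9898187 ]
[[146.54313472 245.67335797]]
```

View pics/s27.png

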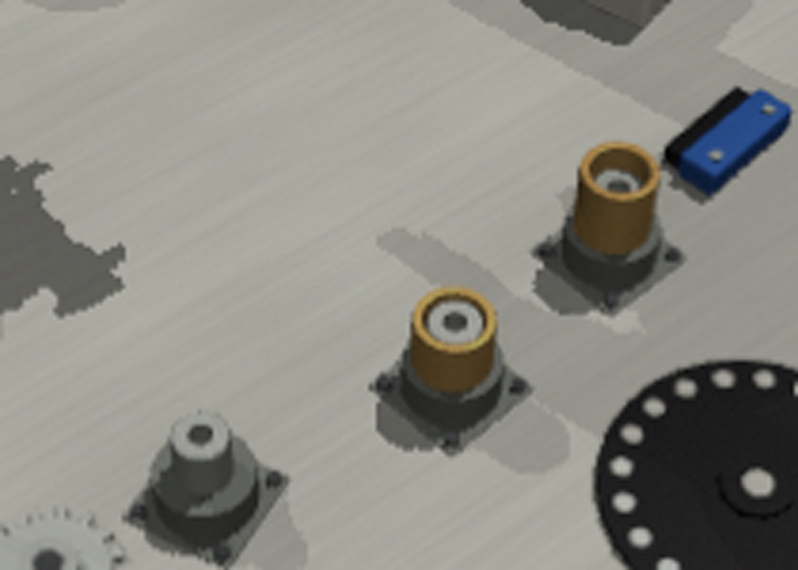

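View pics/s27b.png

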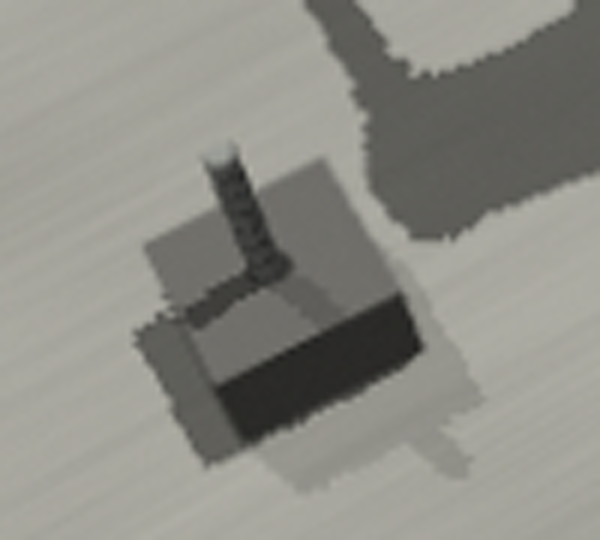

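View pics/t27.png

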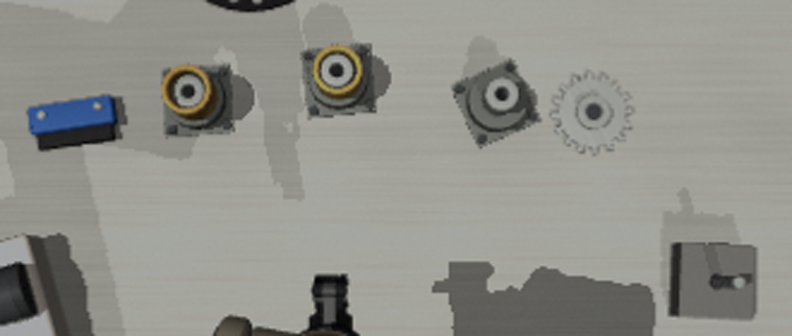

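```bash
python3 -c "
from rig import r
print(r.sign_off())"
```

```text
the job is handed in; nothing more can be done
None
```

I gauged all three hubs in order, fitted both sleeves that were present, put the rod back in its stand and handed the job in at about 54 s. The sign-off gave no verdict.

| Hub | Rod standing out | Bore depth | Sleeve |
|---|---|---|---|
| Left | 52 mm | 48 mm | middle |
| Middle | 40 mm | 60 mm | short |
| Right | 64 mm | 36 mm | bare (no long sleeve in this run) |

- **Readings:** the height at which the rod touched bottom agreed with the rings counted in the wrist image for all three bores.
- **Knocked sleeve:** the short sleeve was pushed about 3 cm aside while I was gauging. I measured it again before picking it up.
- **Sleeves:** both bottomed at the expected shoulder height, with about 6–7 N of contact. The last scene and top pictures show both sitting squarely over their spigots.
- **Rod:** it bottomed in the stand's hole, and its top is within half a pixel of where it started.
- **Bystanders:** the sprocket and the brush holder look unmoved by eye, and the arm ended clear of everything.
- **Disagreements:** position estimates from different cameras and different parts of the image differed by 1–3 mm. I settled this with comparisons in the wrist image just before each insertion, and nothing met resistance on the way down.

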